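# Make up a silver order on the shop scale

## Robot

A 7-joint arm with a two-finger parallel gripper is mounted at the origin on the work surface. World frame = base frame: x ahead of the robot, y to its left, z up, the work surface at z = 0. Lengths are in m, angles in rad, forces in N, time in s.
With the tool pointing down it reaches from about 0.425 to 0.875 m from the base axis. Payload 8.4 kg.
Tool frame: the origin (TCP) lies between the finger pads; the fingertips stand 11 mm ahead of it and the grasp point (between the pads) lies 8 mm behind it; z points along the fingers, y is the direction in which the jaws open and shut (so a half turn about z gives the same grasp; the last joint's range is limited). The gripper opens to 85 mm and grips with 20 to 120 N. Pads are 22 mm wide; open, the fingers measure 114 mm over their backs; the gripper's body (76 mm by 85 mm) begins 54 mm behind the grasp point. The pads swing forward as they close: fully open they stand 13 mm farther back than shut.
Start: joints at [1.16, 0.333, 0.04, 1.465, -0.013, 1.343, -0.059], TCP at [0.199, -0.619, 0.242] pointing down, gripper open.
Joint ranges: [-2.58, 2.58], [-0.38, 2.09], [-1.3, 1.39], [0.25, 2.4], [-1.5, 4.64], [0.08, 2.09], [-2.65, 2.65]. Speed limits (rad/s): [2.22, 2.22, 2.79, 2.79, 3.14, 3.14, 3.14].

## Interface

Orientations are given as a unit quaternion [x, y, z, w].
In Python, from bench import * gives the robot as it stands. The module is installed in compiled form; this text tells all that it offers.
- The arm moves only by the tool jog_arm, never from a script. Its argument "steps" is a list of rows, each a list of 3 entries, a list of its own where there are three numbers: the shift along the tool's x, y, z in cm, then the turn about the tool's z in rad, then the closure, from 0 (fully open) to 1 (shut). In form: [[[x, y, z], turn, jaw], ...]. A call has 1 to 12 rows; each row is the pose to reach, as a shift and turn from the pose commanded when the call began, along the tool's axes at that moment; what a row does not reach only later rows make up. A row lasts 1/8 s, in which the tool goes at most 62.5 mm and 10.7 degrees, less where a joint would pass 70% of its speed; a pose out of reach is approached as far as the arm can. A call with a gripper value outside its range is refused whole. The fingers move at their own pace and stop on an object; "force" is the grip in N (left out, the last holds). Time passes only in rows, so rows that repeat a pose let the fingers close. It gives the time, the measured TCP pose, the force and the opening at its end, in the units of the state.
- sense(): the state, without advancing time (a new reading comes with each control period).
- camera(name): name is "side" or "top" or "wrist"; returns a dict with "img" (480x640x3 uint8, blue, green, red), "fx", "fy", "cx", "cy" (pixels), "dist" ([k1, k2, p1, p2, k3] as OpenCV has them; the pictures are not rectified), "R" (3x3) and "t" (3): a world point X has camera coordinates R X + t; the wrist camera has in their place "T_tool_cam" (4x4, takes a point from camera to tool coordinates, whose origin is the TCP and whose axes are the flange's). Camera axes: x right, y down, z forward; pixel columns grow to the right and rows downward; lengths in m; the calibration is good to about 2 mm. A picture is of the moment at which its call begins: read the wrist's pose just before it. There is no depth.
- hand_in(): hands the job in, once; it reports no verdict.
Trained networks look in a picture, given as the dict that the camera call returned (one of the last four; its "shot" number tells which), for a name from the list of things; names that differ only in an ending like _2 or _b are one class to them, and where a whole thing is asked for, a point or a joint stands for the part that bears it (a point fixed in the world has none). Each returns a list of dicts, best first, with "p" (0 to 1); they miss things now and then, are a little off and sometimes report something else, mostly with a low value. They report only what shows in the picture. A call takes as long as a camera call. They do not tell look-alikes from the thing itself.
- look_for(picture, thing): "uv" ([column, row] in pixels, amid what is visible of it).
The state is a dict: "time": time; "joint_positions": joint angles; "qd": joint speeds; "joint_efforts": joint torques, N m; "tcp_pos": TCP position; "orientation": TCP orientation; "force": force on the tool from outside, world axes, zero at the start; "torque": the same for the moment, N m; "opening": finger opening in m.
Only numpy, scipy, OpenCV 4.12 (cv2) and the standard library are available. Lean on these libraries where they do the work, as an engineer would, in place of code of your own. Each camera call takes 0.05 s, during which the arm holds its last target.

## Task

Make up the customer's order by weight: take silver bars one at a time from the sloping stand and lay them gently, flat and side by side on the pan of the dial scale, letting the pointer settle after each. Stop as soon as the pointer stands between the two black studs on the rim of the dial; leave the remaining bars in their places on the stand and do not disturb anything else on the counter.

Things in the scene. Friction and masses are not known exactly. Their poses are not given: they have to be found in the camera images.
- stand: Fixed sloping dark blue stand, 150 mm wide (y), 230 deep (x), left or right; origin on the counter, z up. The flat surface rises to its +x at 28 degrees; its middle is 30 mm along x from the origin and 85 up. Four bars lie across it, 60 mm apart up the slope, each against two 7 mm pegs on its downhill side, 36 mm either side of the stand's middle: the bar's middle 60 mm is free for fingers.
- bar1: Plain silvery bar, 100 mm long (its y), 26 mm wide (x), 18 mm thick (z), 450 g give or take 7 percent; the origin is the centre of its underside. At the start it lies in the lowest row of the stand, its x pointing up the slope and its z square to the slope (28 degrees from vertical).
- bar2: The same kind of bar, in the second row from the bottom.
- bar3: The same kind of bar, in the third row.
- bar4: The same kind of bar, in the top row.
- scale: Fixed white dial scale; the origin is the centre of its underside below the pan, z up. The pan is above the origin and the round, upward-facing dial (centre 168 mm along the scale's +x, 60 mm high, well below the pan) is beyond it.
- pan_floor (a point): Middle of the upper face of the steel pan, which is 174 mm (x, the scale's x) by 134 mm (y) inside its rim; the rim stands 5 mm above the floor. 122 mm above the counter when empty.
- pan (a joint): How far the sprung, damped pan has sunk, in m: 0 empty, 0.008 for each bar of 450 g, stop at 0.045. It comes to rest within about half a second.
- pointer (a joint): Angle of the pointer in rad: 0 with the pan empty, turning clockwise seen from above by 0.45 for each bar of 450 g.
- pointer_tip (a point): Point near the tip of the black pointer, 50 mm from the centre of the dial.
- mark_mid (a point): Point 50 mm from the dial's centre, midway in direction between the two black studs (blocks 16 by 9 mm, 12 high) on the dial's rim, which stand 0.3375 rad either side. The pointer is between the studs when its tip point is within 16.8 mm of this point. The setting differs from order to order: two or three bars are needed.
- bezel: The plain metal rim ring of the dial, 154 mm across, carrying the two studs; the origin is at the dial's centre and its x points midway between the studs.
- ring_box: Bystander: dark closed ring box, 64 mm square, 45 mm high, between the stand and the scale.
- polish_jar: Bystander: small round jar, 52 mm across, 55 mm high, nearest the robot in the middle.
- loupe: Bystander: small dark cylinder (eyeglass), 34 mm across, 38 mm high, in the middle, far side.
- coin_dish: Bystander: flat white dish, 100 mm across, far left.
- ring_mandrel: Bystander: upright tapered steel ring mandrel, 172 mm high on a 70 mm foot, far right.
- caliper: Bystander: caliper lying flat, 150 mm long, right side.
- gift_box: Bystander: cardboard gift box 110 by 80 by 30 mm, left side.
Things that resemble listed ones, but are neither listed nor needed, are in the scene too. Leave any yellow look-alike of the bar4 alone. What is shaped like the bar3 but purple is not meant.

How it is judged:
On the way, in this order (a step that is already met when the one before it is completed fails the run):
1. the first bar on the pan, let go, the scale at rest (value of joint pan between 0.0048 and 0.0112 m and velocity of joint pan between -0.01 and 0.01 m/s and contact force between the fingers and bar1 below 0.3 N and contact force between the fingers and bar2 below 0.3 N and contact force between the fingers and bar3 below 0.3 N and contact force between the fingers and bar4 below 0.3 N), for 0.2 s.
2. the second bar on the pan, let go, the scale at rest (value of joint pan between 0.0128 and 0.0192 m and velocity of joint pan between -0.01 and 0.01 m/s and contact force between the fingers and bar1 below 0.3 N and contact force between the fingers and bar2 below 0.3 N and contact force between the fingers and bar3 below 0.3 N and contact force between the fingers and bar4 below 0.3 N), for 0.2 s.
At the end, for the whole second after the job is handed in: The pointer rests between the two studs (its tip point within 16.8 mm of the middle mark point), pan at rest; every bar either lies flat in a single layer on the pan (centre within 80 mm by 45 mm of the pan's middle, tilt under 0.15 rad, still) or is within 15 mm of its starting place on the stand (distance between pointer_tip and mark_mid below 0.0168 m and velocity of joint pan between -0.01 and 0.01 m/s and ((x of bar1 in the frame of pan_floor between -0.08 and 0.08 m and y of bar1 in the frame of pan_floor between -0.045 and 0.045 m and z of bar1 in the frame of pan_floor between -0.005 and 0.01 m and angle between bar1's own z axis and vertical below 0.15 rad and linear speed of bar1 below 0.02 m/s) or distance of bar1 from where it was at the start of the episode below 0.015 m) and ((x of bar2 in the frame of pan_floor between -0.08 and 0.08 m and y of bar2 in the frame of pan_floor between -0.045 and 0.045 m and z of bar2 in the frame of pan_floor between -0.005 and 0.01 m and angle between bar2's own z axis and vertical below 0.15 rad and linear speed of bar2 below 0.02 m/s) or distance of bar2 from where it was at the start of the episode below 0.015 m) and ((x of bar3 in the frame of pan_floor between -0.08 and 0.08 m and y of bar3 in the frame of pan_floor between -0.045 and 0.045 m and z of bar3 in the frame of pan_floor between -0.005 and 0.01 m and angle between bar3's own z axis and vertical below 0.15 rad and linear speed of bar3 below 0.02 m/s) or distance of bar3 from where it was at the start of the episode below 0.015 m) and ((x of bar4 in the frame of pan_floor between -0.08 and 0.08 m and y of bar4 in the frame of pan_floor between -0.045 and 0.045 m and z of bar4 in the frame of pan_floor between -0.005 and 0.01 m and angle between bar4's own z axis and vertical below 0.15 rad and linear speed of bar4 below 0.02 m/s) or distance of bar4 from where it was at the start of the episode below 0.015 m)); the robot touches nothing.
It fails at once if another thing on the counter is disturbed (moved more than 25 mm) (distance of any of ring_box, polish_jar, loupe, coin_dish, ring_mandrel, caliper, gift_box from where it was at the start of the episode above 0.025 m).
It fails at once if the pan is pressed down to its stop (more than 40 mm) (value of joint pan above 0.04 m).
It fails at once if the pan is struck or a bar dropped on it (pan sinks faster than 0.3 m/s) (velocity of joint pan above 0.3 m/s).
It also fails if it takes over 72 s, if anything falls off the work surface, if the arm or the gripper's body presses on something with over 40 N, if the wrist force passes 120 N, or if a joint passes its speed limit or range.

## Working session

There is one attempt and no reset: what is moved stays moved. The work goes in short steps, Python scripts to look and compute and a tool call to move; the robot and the scene stay as the last step left them, time stands still between calls to the robot, and variables do not carry over. Pictures are saved under pics/ and viewed, and the job is handed in when it is done.

Besides the shell and the picture viewer there is one more tool, called after ">>>" by a JSON object that holds its "op" and its "data". jog_arm: Moves the arm, as the interface text tells. Its arguments: {"type":"object","properties":{"steps":{"type":"array","items":{"type":"array"}},"force":{"type":"number"}},"required":["steps"]}

```bash
mkdir -p pics; ls; python3 - <<'E'
from bench import *
import cv2,numpy as np,pickle
s=sense()
for k,v in s.items(): print(k,np.round(v,3))
for n in ("side","top","wrist"):
    c=camera(n); cv2.imwrite(f"pics/a_{n}.png",c["img"]); pickle.dump(c,open(f"a_{n}.pkl","wb"))
    print({k:(np.round(v,4).tolist() if k!="img" else 0) for k,v in c.items()})
    for t in ("bar1","stand","scale","bezel","pointer_tip","ring_box","ring_mandrel","polish_jar","gift_box"):
        print(n,t,[(np.round(d["uv"]).tolist(),round(d["p"],2)) for d in look_for(c,t)][:6])
E
```

```text
pics
time 0.0
joint_positions [ 1.16   0.334  0.04   1.466 -0.013  1.343 -0.058]
qd [-0.002  0.     0.    -0.001 -0.001  0.001  0.001]
joint_efforts [ 1.0000e-03 -6.5857e+01  1.3660e+00 -4.0555e+01  1.7000e-02  1.3000e-02
 -0.0000e+00]
tcp_pos [ 0.199 -0.618  0.241]
orientation [ 0.988  0.155 -0.    -0.001]
force [-0.313 -0.263  0.046]
torque [-0.036 -0.028 -0.027]
opening 0.085
{'img': 0, 'fx': 607.2364, 'fy': 607.2364, 'cx': 326.5911, 'cy': 237.6163, 'dist': [0.0692, 0.0, 0.0, 0.0, 0.0], 'R': [[-0.7468, -0.6651, 0.0018], [-0.503, 0.563, -0.6557], [0.4351, -0.4906, -0.755]], 't': [0.4154, 0.3689, 1.3929], 'shot': 1}
side bar1 [([232.0, 274.0], 0.94), ([303.0, 395.0], 0.93), ([358.0, 346.0], 0.86), ([289.0, 327.0], 0.79), ([246.0, 290.0], 0.68), ([270.0, 306.0], 0.58)]
side stand [([252.0, 310.0], 0.97), ([167.0, 370.0], 0.7)]
side scale [([377.0, 205.0], 0.7), ([286.0, 232.0], 0.45)]
side bezel [([324.0, 208.0], 0.94)]
side pointer_tip [([355.0, 289.0], 0.49)]
side ring_box [([311.0, 252.0], 0.63)]
side ring_mandrel [([411.0, 172.0], 0.62), ([288.0, 233.0], 0.33)]
side polish_jar [(
[... 559 characters left out ...]
el [([371.0, 180.0], 0.94)]
top pointer_tip [([389.0, 187.0], 0.52)]
top ring_box []
top ring_mandrel [([490.0, 220.0], 0.65), ([372.0, 178.0], 0.31)]
top polish_jar [([313.0, 280.0], 0.8), ([223.0, 228.0], 0.21)]
top gift_box [([137.0, 214.0], 0.75), ([312.0, 282.0], 0.46)]
{'img': 0, 'fx': 380.1002, 'fy': 380.1002, 'cx': 321.1126, 'cy': 239.5637, 'dist': [-0.0612, 0.0, 0.0, 0.0, 0.0], 'T_tool_cam': [[0.0007, -0.9453, -0.3261, 0.0835], [1.0, 0.0007, 0.0004, 0.0007], [-0.0001, -0.3261, 0.9453, -0.1305], [0.0, 0.0, 0.0, 1.0]], 'shot': 3}
wrist bar1 []
wrist stand []
wrist scale []
wrist bezel []
wrist pointer_tip []
wrist ring_box []
wrist ring_mandrel []
wrist polish_jar []
wrist gift_box []
```

View pics/a_top.png

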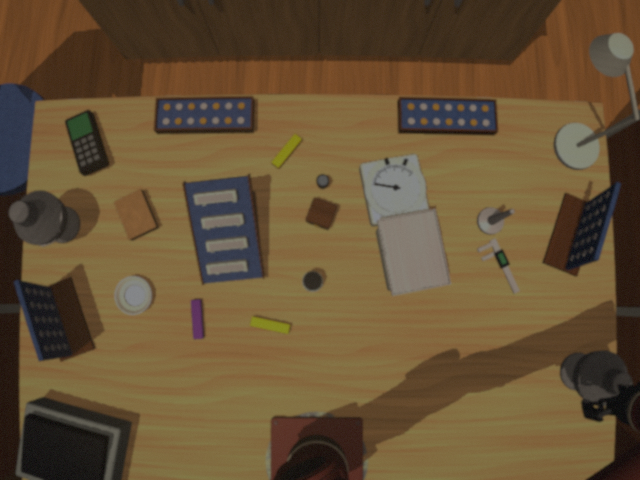

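View pics/a_side.png

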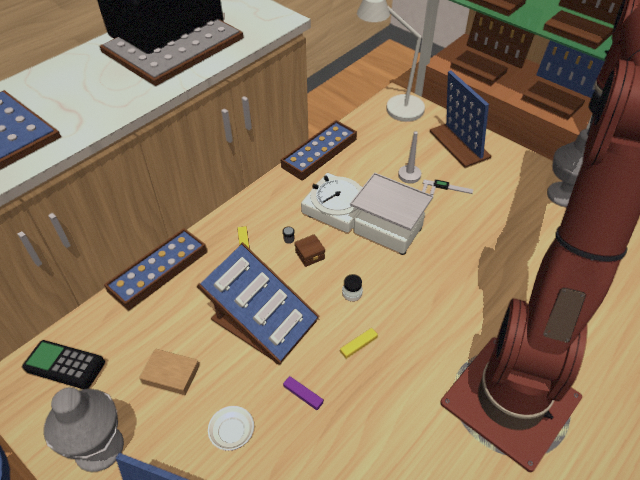

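```bash
python3 - <<'E'
import cv2
i=cv2.imread("pics/a_top.png")
cv2.imwrite("pics/a_top_l.png",cv2.resize(i[150:320,160:320],None,fx=4.5,fy=3.5*4.5/3.5,interpolation=cv2.INTER_CUBIC)[:600*2][:600])
cv2.imwrite("pics/a_top_r.png",cv2.resize(i[130:300,300:500],None,fx=3.5,fy=3.5,interpolation=cv2.INTER_CUBIC))
E
```

```text
(no output)
```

View pics/a_top_l.png

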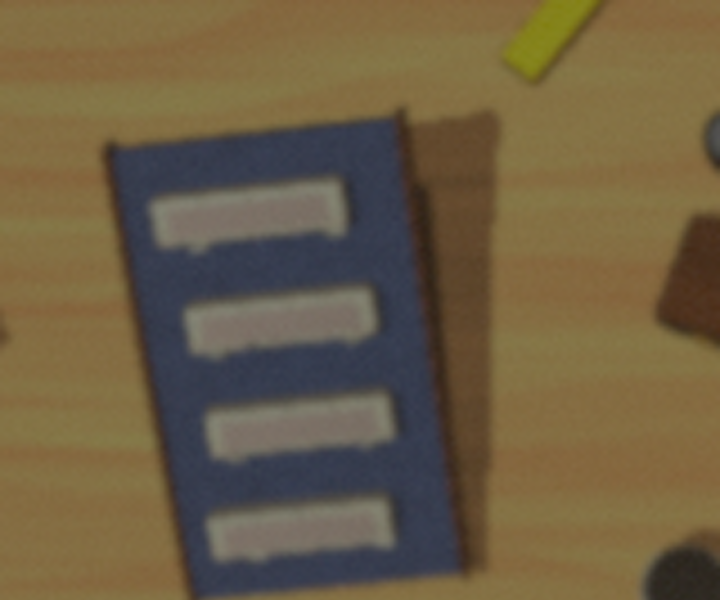

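View pics/a_top_r.png

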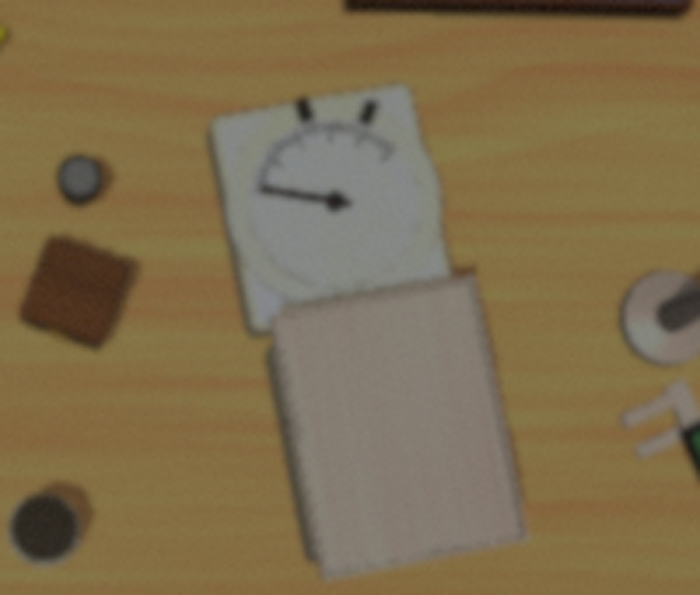

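```bash
cat > h.py <<'E'
import numpy as np,cv2,pickle
from scipy.optimize import least_squares
from scipy.spatial.transform import Rotation as Ro
def proj(c,X):
    X=np.atleast_2d(np.asarray(X,float))
    R=np.array(c["R"]);t=np.array(c["t"])
    K=np.array([[c["fx"],0,c["cx"]],[0,c["fy"],c["cy"]],[0,0,1]])
    return cv2.projectPoints(X,cv2.Rodrigues(R)[0],t,K,np.array(c["dist"]))[0][:,0]
def ray(c,uv,z):
    K=np.array([[c["fx"],0,c["cx"]],[0,c["fy"],c["cy"]],[0,0,1]])
    n=cv2.undistortPoints(np.array(uv,float).reshape(-1,1,2),K,np.array(c["dist"]))[:,0]
    R=np.array(c["R"]);t=np.array(c["t"])
    o=-R.T@t; d=np.c_[n,np.ones(len(n))]@R
    return o+d*((z-o[2])/d[:,2])[:,None]
def rz(a): return np.array([[np.cos(a),-np.sin(a)],[np.sin(a),np.cos(a)]])
E
python3 - <<'E'
from h import *
top=pickle.load(open("a_top.pkl","rb"));side=pickle.load(open("a_side.pkl","rb"))
# bars by brightness low-saturation inside the stand region
for c,(x0,y0,x1,y1) in ((top,(185,175,265,285)),(side,(198,245,320,360))):
    im=c["img"][y0:y1,x0:x1].astype(int)
    r=im[...,2]; b=im[...,0]
    m=((im.min(2)>(70 if c is top else 110))).astype(np.uint8)
    n,l,st,ce=cv2.connectedComponentsWithStats(m)
    for i in range(1,n):
        if st[i,4]>60:
            p=cv2.minAreaRect(np.argwhere(l==i)[:,::-1].astype(np.float32))
            print(st[i,4],np.round(ce[i]+[x0,y0],1),np.round(np.array(p[0])+[x0,y0],1),np.round(p[1],1),round(p[2],1))
side_i=side["img"]
cv2.imwrite("pics/s_l.png",cv2.resize(side_i[230:365,190:325],None,fx=4.4,fy=4.4,interpolation=cv2.INTER_CUBIC))
cv2.imwrite("pics/s_r.png",cv2.resize(side_i[165:255,295:440],None,fx=5,fy=5,interpolation=cv2.INTER_CUBIC))
E
```

```text
582 [214.5 197. ] [214.4 197.4] [14.5 44.2] 82.9
559 [221.6 220.8] [221.6 220.8] [13.7 43.2] 84.3
542 [225.8 244.1] [225.9 244.2] [13.2 42.4] 84.3
519 [225.9 267. ] [226.  266.9] [13.3 41.9] 85.1
712 [212.7 259.7] [211.9 258. ] [19.9 53.1] 46.6
2157 [292.4 271. ] [296.9 266.6] [97.6 38.8] 43.8
467 [231.2 274. ] [232.3 274.8] [14.1 40.3] 45.0
464 [251.4 289.4] [252.5 290. ] [13.4 40.3] 45.0
1998 [219.4 338.6] [216.3 342.2] [99.  49.5] 44.2
457 [269.8 306.6] [270.7 307.2] [13.6 40.3] 43.5
469 [285.6 326.7] [286.2 327.3] [13.5 40.4] 41.8
729 [307.8 345.7] [302.  339.5] [39. 34.] 90.0
```

View pics/s_l.png

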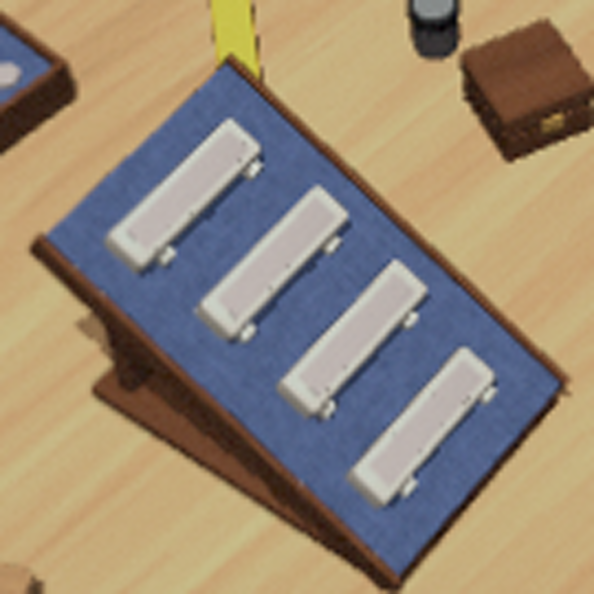

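View pics/s_r.png

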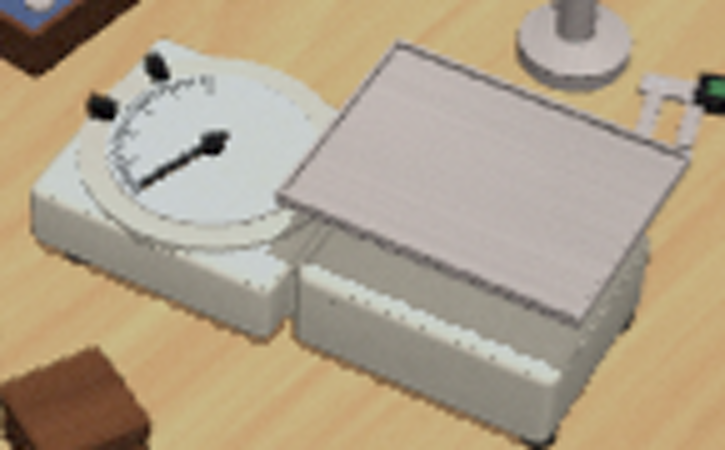

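```bash
cat > fit.py <<'E'
from h import *
top=pickle.load(open("a_top.pkl","rb"));side=pickle.load(open("a_side.pkl","rb"))
a=np.radians(28); ex=np.array([np.cos(a),0,np.sin(a)]); en=np.array([-np.sin(a),0,np.cos(a)])
def S2W(p,P): P=np.atleast_2d(P).copy(); P[:,:2]=P[:,:2]@rz(p[2]).T+p[:2]; return P
mid=np.array([.03,0,.085])
T=np.array([[226,266.9],[225.9,244.2],[221.6,220.8],[214.4,197.3]])-[.3,.0]
Sd=np.array([[286,327],[270.3,307],[252,289.8],[232,274.4]])
co_t=np.array([[184.4,182.9],[248.9,176.7],[263.3,277.3],[202.9,282.7]])
co_s=np.array([[42,243],[232,60],[566,386],[392,583]])/4.4+[190,230]
def cor(p):
    L=p[8]; return S2W(p,[mid+s*L*ex+np.array([0,y,0])+0*en for s,y in ((1,.075),(1,-.075),(-1,-.075),(-1,.075))])
def bars(p,h):
    return S2W(p,[mid+(i*.06-.09)*ex+np.array([0,p[4+i],0])+h*en for i in range(4)])
def res(p):
    off=p[9:11]
    r=[(proj(top,bars(p,.016))-T).ravel(),(proj(side,bars(p,.014))-Sd).ravel(),.6*(proj(top,cor(p))-co_t).ravel(),.6*(proj(side,cor(p))-co_s).ravel()]
    return np.concatenate(r)
p0=np.r_[.55,.2,.1,0,0,0,0,0,.13]
f=least_squares(res,p0,loss="soft_l1");p=f.x
if __name__=="__main__":
    print(np.round(p,4)); print(np.round(res(p)[:16].reshape(-1,2),1).tolist()); print(np.round(res(p)[16:].reshape(-1,2),1).tolist())
    print(np.round(bars(p,0),4)); print(np.round(bars(p,.009),4))
    # scale
    # dial in top: centre, tip, studs  (zoom/3.5+300,130)
    z=lambda x,y:np.array([x,y])/3.5+[300,130]
    zs=lambda x,y:np.array([x,y])/5+[295,165]
    for c,zz,pts,zl in ((top,z,((338,201),(262,188),(305,110),(370,111)),(.066,.066,.07,.07)),(side,zs,((214,145),(140,187),(104,105),(158,68)),(.066,.066,.07,.07))):
        W=np.array([ray(c,zz(*q),h)[0] for q,h in zip(pts,zl)]); print(np.round(W,4))
        d=W[:,:2]-W[0,:2]; an=np.arctan2(d[:,1],d[:,0]); print("r",np.round(np.hypot(*d.T),4),"ang",np.round(an,3),"need",an[1]-(an[2]+an[3])/2)
    PT=[(277,315),(473,270),(525,537),(322,577)]; PS=[(280,198),(399,43),(690,157),(582,320)]
    W1=np.array([ray(top,z(*q),.127)[0] for q in PT]);W2=np.array([ray(side,zs(*q),.127)[0] for q in PS])
    for W in (W1,W2):
        print(np.round(W,4).tolist(),"c",W.mean(0).round(4)); 
        print("len",[round(np.linalg.norm(W[i]-W[(i+1)%4]),3) for i in range(4)],"yaw",[round(float(np.arctan2(*(v[::-1][1:]))),3) for v in (W[0]-W[3],W[1]-W[2])])
E
python3 fit.py
```

```text
[ 5.431e-01  2.218e-01  9.880e-02 -1.184e-01  8.300e-03 -3.000e-04
  1.000e-03  8.800e-03  1.305e-01]
[[0.4, 0.7], [0.3, 0.6], [0.3, 0.7], [0.4, 0.4], [-0.1, 0.4], [-0.0, 0.4], [0.0, 0.4], [-0.1, 0.4]]
[[0.4, -0.5], [-0.3, -0.7], [-0.6, -0.5], [0.1, -0.5], [-0.4, -1.4], [-0.7, -0.1], [-1.2, -0.4], [-0.3, -1.1]]
[[0.493  0.2252 0.0427]
 [0.5466 0.2218 0.0709]
 [0.5992 0.2284 0.0991]
 [0.6512 0.2414 0.1273]]
[[0.4888 0.2248 0.0507]
 [0.5424 0.2214 0.0789]
 [0.595  0.228  0.107 ]
 [0.6469 0.2409 0.1352]]
[[ 0.6844 -0.1937  0.066 ]
 [ 0.6933 -0.14    0.066 ]
 [ 0.749  -0.1708  0.07  ]
 [ 0.7487 -0.2171  0.07  ]]
r [0.     0.0544 0.0686 0.0685] ang [ 0.     1.405  0.34  -0.349] need 1.4096618437204764
[[ 0.6825 -0.1896  0.066 ]
 [ 0.6917 -0.1366  0.066 ]
 [ 0.7484 -0.1688  0.07  ]
 [ 0.7457 -0.2125  0.07  ]]
r [0.     0.0538 0.0691 0.0673] ang [ 0.     1.399  0.305 -0.348] need 1.4212365776260314
[[0.5944, -0.1426, 0.127], [0.6255, -0.2752, 0.127], [0.4469, -0.3069, 0.127], [0.4208, -0.1711, 0.127]] c [ 0.5219 -0.224   0.127 ]
len [np.float64(0.136), np.float64(0.181), np.float64(0.138), np.float64(0.176)] yaw [0.163, 0.176]
[[0.5906, -0.1361, 0.127], [0.6187, -0.2724, 0.127], [0.4455, -0.3066, 0.127], [0.4184, -0.1728, 0.127]] c [ 0.5183 -0.222   0.127 ]
len [np.float64(0.139), np.float64(0.177), np.float64(0.137), np.float64(0.176)] yaw [0.21, 0.195]
```

>>> {"op": "jog_arm", "data": {"steps": [[[0, 0, -6], 0, 0], [[0, 0, -12], 0, 0], [[52, -51, -12], -1.36, 0], [[52, -51, -12], -1.36, 0], [[52, -51, -12], -1.36, 0], [[52, -51, -12], -1.36, 0], [[52, -51, -12], -1.36, 0], [[52, -51, -12], -1.36, 0], [[52, -51, -12], -1.36, 0], [[52, -51, -12], -1.36, 0], [[52, -51, -12], -1.36, 0], [[52, -51, -12], -1.36, 0]]}}

```text
time: 3.0
tcp_pos: [0.4904, -0.0634, 0.3627]
orientation: [0.671, 0.742, 0.0, 0.001]
force: [1.5, -0.4, -0.2]
opening: 0.0853
```

>>> {"op": "jog_arm", "data": {"steps": [[[0, 50, 0], 0, 0], [[0, 50, 0], 0, 0], [[0, 50, 0], 0, 0], [[0, 50, 0], 0, 0], [[0, 50, 0], 0, 0], [[0, 50, 0], 0, 0], [[0, 50, 0], 0, 0], [[0, 50, 0], 0, 0], [[0, 50, 0], 0, 0]]}}

```text
time: 4.12
tcp_pos: [0.8615, -0.0544, 0.3299]
orientation: [0.689, 0.725, 0.003, -0.022]
force: [0.2, -1.4, -0.7]
opening: 0.0853
```

```bash
cat > st.py <<'E'
from bench import *
import numpy as np
from scipy.spatial.transform import Rotation as Ro
s=sense();R=Ro.from_quat(s["orientation"]).as_matrix()
print(s["time"],"tcp",np.round(s["tcp_pos"],4),"q",np.round(s["joint_positions"],3),"open",round(s["opening"],4),"F",np.round(s["force"],1),"T",np.round(s["torque"],2))
print("x",np.round(R[:,0],3),"y",np.round(R[:,1],3),"z",np.round(R[:,2],3))
E
python3 st.py
```

```text
4.125 tcp [ 0.8615 -0.0544  0.3299] q [-0.014  0.95   0.211  0.334 -0.214  1.894  0.099] open 0.0853 F [ 0.2 -1.4 -0.7] T [-0.1   0.01 -0.07]
x [-0.051  0.998  0.036] y [ 0.998  0.052 -0.026] z [-0.028  0.035 -0.999]
```

>>> {"op": "jog_arm", "data": {"steps": [[[0, -15, 0], 0, 0], [[0, -15, 0], 0, 0], [[0, -15, 0], 0, 0], [[0, -15, 0], 0, 0]]}}

```text
time: 4.62
tcp_pos: [0.7061, -0.063, 0.3342]
orientation: [0.689, 0.724, 0.002, -0.024]
force: [1.0, -0.2, 0.1]
opening: 0.0855
```

```bash
python3 st.py
```

```text
4.625 tcp [ 0.7061 -0.063   0.3342] q [-0.093  0.468  0.219  1.109 -0.13   1.609  0.152] open 0.0855 F [ 1.  -0.2  0.1] T [-0.03 -0.08  0.05]
x [-0.049  0.998  0.037] y [ 0.998  0.05  -0.03 ] z [-0.032  0.036 -0.999]
```

>>> {"op": "jog_arm", "data": {"steps": [[[0, 0, -50], 0, 0], [[0, 0, -50], 0, 0], [[0, 0, -50], 0, 0], [[0, 0, -50], 0, 0], [[0, 0, -50], 0, 0], [[0, 0, -50], 0, 0], [[0, 0, -50], 0, 0]]}}

```text
time: 5.5
tcp_pos: [0.7154, -0.0222, 0.6134]
orientation: [0.667, 0.741, 0.061, 0.043]
force: [1.3, 0.1, -1.1]
opening: 0.0852
```

```bash
python3 st.py
```

```text
5.5 tcp [ 0.7154 -0.0222  0.6134] q [-0.066  0.582  0.197  0.344 -0.176  2.076  0.101] open 0.0852 F [ 1.3  0.1 -1.1] T [0.04 0.14 0.01]
x [-0.106  0.994  0.017] y [0.984 0.103 0.148] z [ 0.145  0.032 -0.989]
```

>>> {"op": "jog_arm", "data": {"steps": [[[0, 20, -40], 0, 0], [[0, 20, -40], 0, 0], [[0, 20, -40], 0, 0]]}}

```text
time: 5.88
tcp_pos: [0.7114, -0.0291, 0.6552]
orientation: [0.676, 0.729, 0.08, 0.078]
force: [0.5, -0.5, -0.2]
opening: 0.085
```

```bash
python3 st.py
```

```text
5.875 tcp [ 0.7114 -0.0291  0.6552] q [-0.078  0.583  0.312  0.254 -0.251  2.089  0.091] open 0.085 F [ 0.5 -0.5 -0.2] T [0.   0.19 0.01]
x [-0.075  0.997 -0.006] y [0.972 0.074 0.223] z [ 0.223  0.011 -0.975]
```

>>> {"op": "jog_arm", "data": {"steps": [[[0, 22, 36], 0, 0], [[0, 22, 36], 0, 0], [[0, 22, 36], 0, 0], [[0, 22, 36], 0, 0], [[0, 22, 36], 0, 0], [[0, 22, 36], 0, 0]]}}

```text
time: 6.62
tcp_pos: [0.9373, -0.0118, 0.3907]
orientation: [0.675, 0.728, 0.085, 0.082]
force: [-0.1, -0.8, 0.4]
opening: 0.0856
```

```bash
python3 st.py
```

```text
6.625 tcp [ 0.9373 -0.0118  0.3907] q [-0.146  0.999  0.99   0.254 -0.912  1.755  0.152] open 0.0856 F [-0.1 -0.8  0.4] T [-0.06  0.27  0.02]
x [-0.075  0.997 -0.005] y [0.969 0.074 0.235] z [ 0.235  0.013 -0.972]
```

>>> {"op": "jog_arm", "data": {"steps": [[[0, 30, 5], 0, 0], [[0, 30, 5], 0, 0], [[0, 30, 5], 0, 0]]}}

```text
time: 7.0
tcp_pos: [0.9809, -0.001, 0.3485]
orientation: [0.673, 0.725, 0.103, 0.103]
force: [-0.4, -0.7, -0.2]
opening: 0.0853
```

```bash
python3 st.py
```

```text
7.0 tcp [ 0.9809 -0.001   0.3485] q [-0.167  1.104  1.385  0.254 -1.311  1.687  0.169] open 0.0853 F [-0.4 -0.7 -0.2] T [-0.12  0.29 -0.  ]
x [-0.073  0.997 -0.011] y [0.955 0.073 0.287] z [ 0.287  0.01  -0.958]
```

>>> {"op": "jog_arm", "data": {"steps": [[[0, -18, -43], 0, 0], [[0, -18, -43], 0, 0], [[0, -18, -43], 0, 0], [[0, -18, -43], 0, 0], [[0, -18, -43], 0, 0], [[0, -18, -43], 0, 0], [[0, -18, -43], 0, 0]]}}

```text
time: 7.88
tcp_pos: [0.7053, -0.0184, 0.6845]
orientation: [0.674, 0.724, 0.102, 0.104]
force: [3.2, -0.3, -2.5]
opening: 0.0853
```

```bash
python3 st.py
```

```text
7.875 tcp [ 0.7053 -0.0184  0.6845] q [-0.233  0.602  1.109  0.288 -0.872  2.084  0.179] open 0.0853 F [ 3.2 -0.3 -2.5] T [ 0.    0.17 -0.01]
x [-0.071  0.997 -0.013] y [0.955 0.071 0.288] z [ 0.288  0.008 -0.958]
```

>>> {"op": "jog_arm", "data": {"steps": [[[0, 15, -50], 0, 0], [[0, 15, -50], 0, 0], [[0, 15, -50], 0, 0], [[0, 15, -50], 0, 0]]}}

```text
time: 8.38
tcp_pos: [0.6488, -0.0137, 0.7506]
orientation: [0.668, 0.721, 0.129, 0.128]
force: [-0.3, 0.0, -0.9]
opening: 0.0856
```

```bash
python3 st.py
```

```text
8.375 tcp [ 0.6488 -0.0137  0.7506] q [-0.122  0.442  0.31   0.254 -0.223  2.089  0.065] open 0.0856 F [-0.3  0.  -0.9] T [ 0.01  0.39 -0.  ]
x [-0.074  0.997 -0.013] y [0.931 0.074 0.357] z [ 0.357  0.014 -0.934]
```

>>> {"op": "jog_arm", "data": {"steps": [[[0, 15, -50], 0, 0], [[0, 15, -50], 0, 0], [[0, 15, -50], 0, 0], [[0, 15, -50], 0, 0]]}}

```text
time: 8.88
tcp_pos: [0.6006, -0.0065, 0.8106]
orientation: [0.66, 0.716, 0.162, 0.163]
force: [0.6, 0.1, -0.5]
opening: 0.0851
```

```bash
python3 st.py
```

```text
8.875 tcp [ 0.6006 -0.0065  0.8106] q [-0.217  0.359  0.552  0.254 -0.369  2.089  0.082] open 0.0851 F [ 0.6  0.1 -0.5] T [0.01 0.48 0.03]
x [-0.077  0.997 -0.019] y [0.891 0.077 0.447] z [ 0.447  0.017 -0.894]
```

```bash
cat > tgt.py <<'E'
import sys
from bench import *
from fit import *
s=sense();R=Ro.from_quat(s["orientation"]).as_matrix();P=np.array(s["tcp_pos"])
nW=np.r_[rz(p[2])@en[:2],en[2]]; xW=np.r_[rz(p[2])@ex[:2],ex[2]]
def show(name,X,yaw=None):
    print(name,np.round(X,4),"shift cm",np.round(R.T@(X-P)*100,2))
print("q",np.round(s["joint_positions"],3),"tcp",np.round(P,4),"F",np.round(s["force"],1),"open",round(s["opening"],4),"t",s["time"])
print("tool y yaw",round(np.arctan2(R[1,1],R[0,1]),3),"x yaw",round(np.arctan2(R[1,0],R[0,0]),3),"z",np.round(R[:,2],3))
print("stand frame: y in (x,yaw-lat,n):",np.round([R[:,1]@xW,R[:,0]@nW,R[:,2]@nW],3))
if len(sys.argv)>1 and sys.argv[1][0]=="b":
    B=bars(p,0)[int(sys.argv[1][1])-1]
    for d in (.013,.05,.12): show(d,B+d*nW)
if len(sys.argv)>1 and sys.argv[1][0]=="s":
    yaw=.185; c=np.array([.520,-.223,.122]); u=np.array([np.cos(yaw),np.sin(yaw),0])
    X=c+float(sys.argv[2])*u
    for d in (.013,.05,.10,.2): show(d,X+[0,0,d])
E
python3 tgt.py b4
```

```text
q [-0.217  0.359  0.552  0.254 -0.369  2.089  0.082] tcp [ 0.6006 -0.0065  0.8106] F [ 0.6  0.1 -0.5] open 0.0851 t 8.875
tool y yaw 0.087 x yaw 1.648 z [ 0.447  0.017 -0.894]
stand frame: y in (x,yaw-lat,n): [ 1.    -0.027 -0.999]
0.013 [0.6451 0.2408 0.1387] shift cm [ 25.62 -24.14  62.5 ]
0.05 [0.6278 0.239  0.1714] shift cm [ 25.51 -24.23  58.8 ]
0.12 [0.5951 0.2358 0.2332] shift cm [ 25.32 -24.41  51.81]
```

>>> {"op": "jog_arm", "data": {"steps": [[[25.5, -24.4, 50], 0, 0.4], [[25.5, -24.4, 50], -0.01, 0.4], [[25.5, -24.4, 50], -0.01, 0.4], [[25.5, -24.4, 50], -0.01, 0.4], [[25.5, -24.4, 50], -0.01, 0.4], [[25.5, -24.4, 50], -0.01, 0.4], [[25.5, -24.4, 50], -0.01, 0.4], [[25.5, -24.4, 50], -0.01, 0.4], [[25.5, -24.4, 50], -0.01, 0.4], [[25.5, -24.4, 50], -0.01, 0.4], [[25.5, -24.4, 50], -0.01, 0.4], [[25.5, -24.4, 50], -0.01, 0.4]]}}

```text
time: 10.38
tcp_pos: [0.5853, 0.2359, 0.244]
orientation: [0.656, 0.72, 0.156, 0.164]
force: [0.0, -1.0, 0.5]
opening: 0.0511
```

```bash
python3 tgt.py b4; python3 - <<'E'
from bench import *
import cv2
c=camera("wrist"); cv2.imwrite("pics/w1.png",c["img"])
E
```

```text
q [-0.987  0.015  0.409  1.911  0.309  0.846 -0.651] tcp [0.5853 0.2359 0.244 ] F [ 0.  -1.   0.5] open 0.0511 t 10.375
tool y yaw 0.1 x yaw 1.655 z [ 0.441  0.01  -0.897]
stand frame: y in (x,yaw-lat,n): [ 0.999 -0.034 -0.999]
0.013 [0.6451 0.2408 0.1387] shift cm [ 0.3   0.75 12.09]
0.05 [0.6278 0.239  0.1714] shift cm [0.18 0.63 8.39]
0.12 [0.5951 0.2358 0.2332] shift cm [-0.06  0.4   1.4 ]
```

View pics/w1.png

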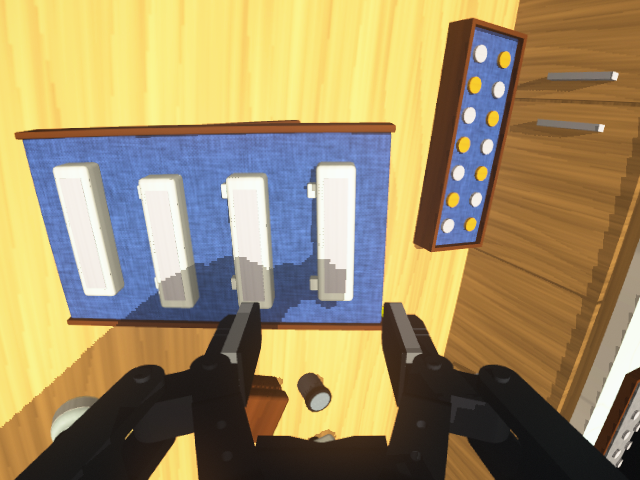

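```bash
cat > wr.py <<'E'
import pickle
from fit import *
def wcam(c,P,q):
    T=np.array(c["T_tool_cam"]); W=np.eye(4);W[:3,:3]=Ro.from_quat(q).as_matrix();W[:3,3]=P
    M=np.linalg.inv(W@T); d=dict(c); d["R"]=M[:3,:3]; d["t"]=M[:3,3]; return d
E
python3 - <<'E'
from bench import *
from wr import *
s=sense(); c=camera("wrist"); d=wcam(c,s["tcp_pos"],s["orientation"])
for i in range(4):
    B=bars(p,.018)[i]; nW=0
    y=np.r_[rz(p[2])@[0,1],0]; x=np.r_[rz(p[2])@ex[:2],ex[2]]
    print(i+1,np.round(proj(d,[B,B+.05*y-.013*x,B+.05*y+.013*x,B-.05*y+.013*x,B-.05*y-.013*x])).tolist())
print(np.round(proj(d,cor(p))))
E
```

```text
1 [[77.0, 230.0], [44.0, 160.0], [80.0, 160.0], [108.0, 291.0], [77.0, 291.0]]
2 [[159.0, 242.0], [130.0, 172.0], [167.0, 172.0], [186.0, 303.0], [153.0, 302.0]]
3 [[242.0, 241.0], [217.0, 170.0], [256.0, 169.0], [264.0, 303.0], [230.0, 303.0]]
4 [[328.0, 231.0], [308.0, 157.0], [348.0, 158.0], [345.0, 295.0], [310.0, 295.0]]
[[389. 130.]
 [377. 321.]
 [ 69. 314.]
 [ 22. 134.]]
```

>>> {"op": "jog_arm", "data": {"steps": [[[0.1, 0.9, 5], 0, 0.4], [[0.1, 1.0, 9], 0, 0.4], [[0.1, 1.0, 11], 0, 0.4], [[0.1, 1.0, 11.8], 0, 0.4], [[0.1, 1.0, 11.8], 0, 0.4]]}}

```text
time: 11.1
tcp_pos: [0.6504, 0.2377, 0.1493]
orientation: [0.658, 0.717, 0.161, 0.165]
force: [-0.1, 0.2, -0.4]
opening: 0.0518
```

```bash
python3 tgt.py b4; python3 - <<'E'
from bench import *
import cv2
c=camera("wrist"); cv2.imwrite("pics/w2.png",c["img"])
E
```

```text
q [-0.91   0.241  0.441  1.895  0.178  0.618 -0.539] tcp [0.6504 0.2377 0.1493] F [-0.1  0.2 -0.4] open 0.0518 t 11.1
tool y yaw 0.092 x yaw 1.651 z [ 0.448  0.014 -0.894]
stand frame: y in (x,yaw-lat,n): [ 1.    -0.031 -0.999]
0.013 [0.6451 0.2408 0.1387] shift cm [ 0.38 -0.92  0.71]
0.05 [0.6278 0.239  0.1714] shift cm [ 0.26 -1.01 -2.98]
0.12 [0.5951 0.2358 0.2332] shift cm [ 0.05 -1.18 -9.98]
```

View pics/w2.png

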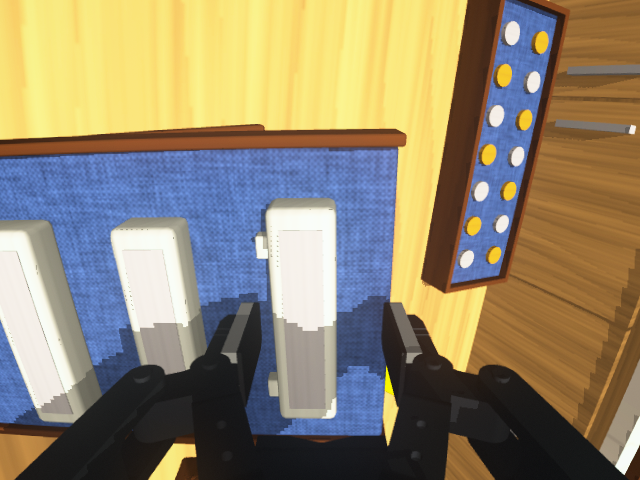

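```bash
python3 tgt.py b4
```

```text
q [-0.91   0.24   0.441  1.895  0.178  0.618 -0.54 ] tcp [0.6502 0.2379 0.1495] F [ 0.  -0.2 -0.5] open 0.0509 t 11.15
tool y yaw 0.092 x yaw 1.651 z [ 0.448  0.014 -0.894]
stand frame: y in (x,yaw-lat,n): [ 1.    -0.03  -0.999]
0.013 [0.6451 0.2408 0.1387] shift cm [ 0.35 -0.91  0.74]
0.05 [0.6278 0.239  0.1714] shift cm [ 0.24 -1.   -2.96]
0.12 [0.5951 0.2358 0.2332] shift cm [ 0.03 -1.18 -9.96]
```

>>> {"op": "jog_arm", "data": {"steps": [[[0.3, -0.9, 0], 0, 0.4], [[0.3, -0.9, 0.4], 0, 0.4], [[0.3, -0.9, 0.7], 0, 0.4], [[0.3, -0.9, 0.7], 0, 0.4]]}}

```text
time: 11.65
tcp_pos: [0.6442, 0.2399, 0.1368]
orientation: [0.658, 0.717, 0.159, 0.164]
force: [0.1, 0.5, 0.7]
opening: 0.0517
```

```bash
python3 tgt.py b4; python3 - <<'E'
from bench import *
import cv2
c=camera("wrist"); cv2.imwrite("pics/w3.png",c["img"])
E
```

```text
q [-0.919  0.249  0.441  1.915  0.185  0.596 -0.558] tcp [0.6442 0.2399 0.1368] F [0.1 0.5 0.7] open 0.0517 t 11.65
tool y yaw 0.093 x yaw 1.651 z [ 0.446  0.012 -0.895]
stand frame: y in (x,yaw-lat,n): [ 1.    -0.032 -0.999]
0.013 [0.6451 0.2408 0.1387] shift cm [ 0.08  0.18 -0.13]
0.05 [0.6278 0.239  0.1714] shift cm [-0.04  0.07 -3.83]
0.12 [0.5951 0.2358 0.2332] shift cm [ -0.26  -0.12 -10.83]
```

View pics/w3.png

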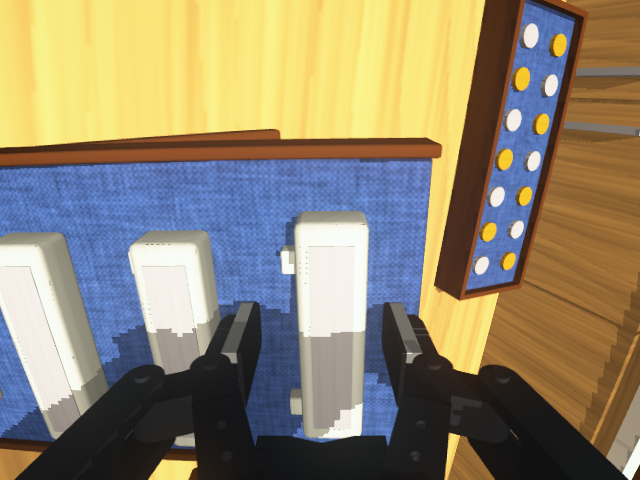

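>>> {"op": "jog_arm", "data": {"steps": [[[0, 0.3, -0.2], 0, 0.4], [[0, 0.3, -0.2], 0, 0.9], [[0, 0.3, -0.2], 0, 0.9], [[0, 0.3, -0.2], 0, 0.9], [[0, 0.3, -0.2], 0, 0.9]], "force": 40}}

```text
time: 12.32
tcp_pos: [0.6465, 0.2403, 0.1409]
orientation: [0.658, 0.717, 0.16, 0.165]
force: [-2.1, -0.7, 5.4]
opening: 0.0251
```

```bash
python3 tgt.py b4; python3 - <<'E'
from bench import *
import cv2
c=camera("wrist"); cv2.imwrite("pics/w4.png",c["img"])
E
```

```text
q [-0.917  0.247  0.441  1.907  0.183  0.603 -0.553] tcp [0.6465 0.2403 0.1409] F [-2.1 -0.7  5.4] open 0.0251 t 12.325
tool y yaw 0.093 x yaw 1.651 z [ 0.447  0.013 -0.894]
stand frame: y in (x,yaw-lat,n): [ 1.    -0.031 -0.999]
0.013 [0.6451 0.2408 0.1387] shift cm [ 0.06 -0.22  0.13]
0.05 [0.6278 0.239  0.1714] shift cm [-0.05 -0.31 -3.57]
0.12 [0.5951 0.2358 0.2332] shift cm [ -0.27  -0.49 -10.56]
```

View pics/w4.png

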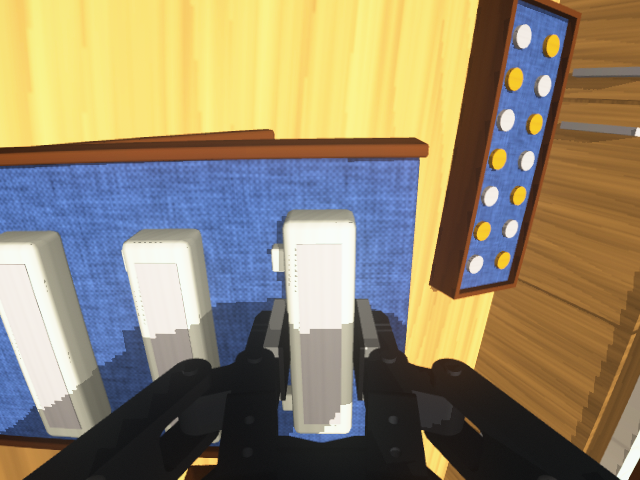

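>>> {"op": "jog_arm", "data": {"steps": [[[0, 0, -4], 0, 0.9], [[0, 0, -9], 0, 0.9], [[-22, -16, -23], 0, 0.9], [[-22, -16, -23], 0, 0.9], [[-22, -16, -23], 0, 0.9], [[-22, -16, -23], 0, 0.9], [[-22, -16, -23], 0, 0.9], [[-22, -28, -29], 0, 0.9], [[-22, -28, -29], 0, 0.9], [[-22, -28, -29], 0, 0.9], [[-22, -28, -29], 0, 0.9]], "force": 60}}

```text
time: 13.75
tcp_pos: [0.4433, 0.0459, 0.2498]
orientation: [0.669, 0.715, 0.137, 0.148]
force: [-1.1, -2.8, -4.1]
opening: 0.0245
```

```bash
python3 tgt.py s 0.055
```

```text
q [-0.12  -0.379 -0.135  2.203  0.067  0.922 -0.218] tcp [0.4433 0.0459 0.2498] F [-1.1 -2.8 -4.1] open 0.0245 t 13.75
tool y yaw 0.074 x yaw 1.632 z [ 0.395 -0.003 -0.919]
stand frame: y in (x,yaw-lat,n): [ 0.996 -0.044 -0.996]
0.013 [ 0.5741 -0.2129  0.135 ] shift cm [-26.27   5.7   15.8 ]
0.05 [ 0.5741 -0.2129  0.172 ] shift cm [-26.38   7.16  12.4 ]
0.1 [ 0.5741 -0.2129  0.222 ] shift cm [-26.53   9.13   7.8 ]
0.2 [ 0.5741 -0.2129  0.322 ] shift cm [-26.83  13.07  -1.38]
```

>>> {"op": "jog_arm", "data": {"steps": [[[0, -36, -15], 0, 0.9], [[0, -36, -15], 0, 0.9], [[0, -36, -15], 0, 0.9], [[0, -36, -15], 0, 0.9]]}}

```text
time: 14.25
tcp_pos: [0.3529, 0.0694, 0.1403]
orientation: [0.683, 0.72, 0.11, 0.059]
force: [0.7, -0.5, -3.1]
opening: 0.0244
```

```bash
python3 tgt.py s 0.055
```

```text
q [-0.044 -0.38  -0.219  2.397 -0.125  0.869 -0.137] tcp [0.3529 0.0694 0.1403] F [ 0.7 -0.5 -3.1] open 0.0244 t 14.25
tool y yaw 0.044 x yaw 1.631 z [ 0.235  0.078 -0.969]
stand frame: y in (x,yaw-lat,n): [ 0.968  0.039 -0.969]
0.013 [ 0.5741 -0.2129  0.135 ] shift cm [-29.47  20.12   3.53]
0.05 [ 0.5741 -0.2129  0.172 ] shift cm [-29.23  21.01  -0.05]
0.1 [ 0.5741 -0.2129  0.222 ] shift cm [-28.9  22.2  -4.9]
0.2 [ 0.5741 -0.2129  0.322 ] shift cm [-28.25  24.6  -14.58]
```

>>> {"op": "jog_arm", "data": {"steps": [[[-6, -36, -28], 0, 0.9], [[-6, -36, -28], 0, 0.9], [[-6, -36, -28], 0, 0.9], [[-6, -36, -28], 0, 0.9]]}}

```text
time: 14.75
tcp_pos: [0.3327, 0.05, 0.1221]
orientation: [0.697, 0.711, 0.079, 0.042]
force: [-0.5, -0.8, -3.7]
opening: 0.0245
```

```bash
python3 tgt.py s 0.055
```

```text
q [ 0.394 -0.381 -0.539  2.398 -0.282  0.914  0.044] tcp [0.3327 0.05   0.1221] F [-0.5 -0.8 -3.7] open 0.0245 t 14.75
tool y yaw 0.015 x yaw 1.595 z [ 0.17   0.053 -0.984]
stand frame: y in (x,yaw-lat,n): [ 0.947  0.009 -0.951]
0.013 [ 0.5741 -0.2129  0.135 ] shift cm [-26.76  23.6    1.44]
0.05 [ 0.5741 -0.2129  0.172 ] shift cm [-26.58  24.23  -2.2 ]
0.1 [ 0.5741 -0.2129  0.222 ] shift cm [-26.33  25.08  -7.13]
0.2 [ 0.5741 -0.2129  0.322 ] shift cm [-25.83  26.79 -16.97]
```

>>> {"op": "jog_arm", "data": {"steps": [[[-3, -40, -25], 0, 0.9], [[-3, -40, -25], 0, 0.9], [[-3, -40, -25], 0, 0.9], [[-3, -40, -25], 0, 0.9], [[-3, -40, -25], 0, 0.9]]}}

```text
time: 15.38
tcp_pos: [0.3091, 0.0537, 0.1062]
orientation: [0.7, 0.712, 0.051, 0.013]
force: [-0.5, -0.5, -4.7]
opening: 0.0244
```

```bash
python3 tgt.py s 0.055
```

```text
q [ 0.599 -0.381 -0.719  2.398 -0.357  0.969  0.115] tcp [0.3091 0.0537 0.1062] F [-0.5 -0.5 -4.7] open 0.0244 t 15.375
tool y yaw 0.014 x yaw 1.589 z [ 0.089  0.054 -0.995]
stand frame: y in (x,yaw-lat,n): [ 0.918  0.009 -0.922]
0.013 [ 0.5741 -0.2129  0.135 ] shift cm [-26.96  26.28  -1.93]
0.05 [ 0.5741 -0.2129  0.172 ] shift cm [-26.76  26.61  -5.61]
0.1 [ 0.5741 -0.2129  0.222 ] shift cm [-26.5   27.07 -10.59]
0.2 [ 0.5741 -0.2129  0.322 ] shift cm [-25.98  27.97 -20.53]
```

>>> {"op": "jog_arm", "data": {"steps": [[[0, 4, -6], 0, 0.9], [[-5, 9, -11], -0.1, 0.9], [[-26.5, 27, -11.5], -0.17, 0.9], [[-26.5, 27, -11.5], -0.17, 0.9], [[-26.5, 27, -11.5], -0.17, 0.9], [[-26.5, 27, -11.5], -0.17, 0.9], [[-26.5, 27, -11.5], -0.17, 0.9], [[-26.5, 27, -11.5], -0.17, 0.9], [[-26.5, 27, -11.5], -0.17, 0.9]]}}

```text
time: 16.5
tcp_pos: [0.5764, -0.2021, 0.2308]
orientation: [0.63, 0.774, 0.052, 0.015]
force: [-0.6, 0.7, -5.2]
opening: 0.0244
```

```bash
python3 tgt.py s 0.055;  python3 - <<'E'
from bench import *
import cv2,numpy as np
a=camera("wrist")["img"]; b=camera("side")["img"]
cv2.imwrite("pics/w5.png",np.hstack([cv2.resize(a,(400,300)),cv2.resize(b[130:280,290:490],(400,300))]))
E
```

```text
q [ 0.68   0.25  -0.433  1.618  0.022  1.225  0.46 ] tcp [ 0.5764 -0.2021  0.2308] F [-0.6  0.7 -5.2] open 0.0244 t 16.5
tool y yaw 0.202 x yaw 1.777 z [ 0.089  0.062 -0.994]
stand frame: y in (x,yaw-lat,n): [ 0.921  0.088 -0.922]
0.013 [ 0.5741 -0.2129  0.135 ] shift cm [-1.41 -1.4   9.43]
0.05 [ 0.5741 -0.2129  0.172 ] shift cm [-1.25 -1.03  5.76]
0.1 [ 0.5741 -0.2129  0.222 ] shift cm [-1.04 -0.53  0.79]
0.2 [ 0.5741 -0.2129  0.322 ] shift cm [-0.61  0.47 -9.15]
```

View pics/w5.png

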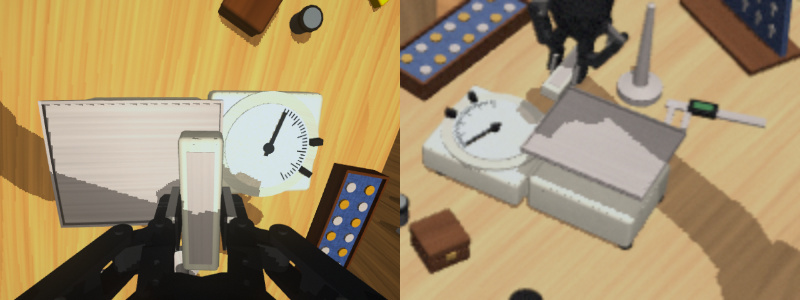

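```bash
python3 - <<'E'
from bench import *
from wr import *
s=sense(); c=camera("wrist"); d=wcam(c,s["tcp_pos"],s["orientation"])
cv2.imwrite("pics/w6.png",c["img"])
yaw=.185;c0=np.array([.520,-.223,.127]);u=np.array([np.cos(yaw),np.sin(yaw),0]);v=np.array([-u[1],u[0],0])
print(np.round(proj(d,[c0+a*.089*u+b*.069*v for a,b in ((1,1),(1,-1),(-1,-1),(-1,1))])))
dc=c0+.168*u; dc[2]=.064; print(proj(d,[dc]))
E
```

```text
[[354. 160.]
 [346. 352.]
 [ 94. 360.]
 [ 59. 159.]]
[[427.61197992 236.39055376]]
```

View pics/w6.png

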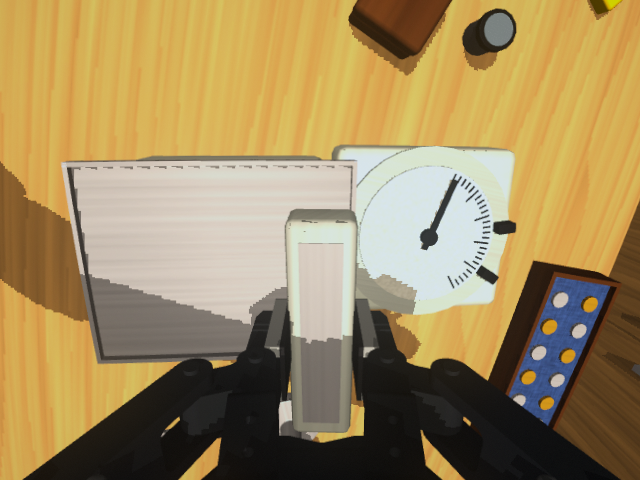

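>>> {"op": "jog_arm", "data": {"steps": [[[-1.3, -1.4, 4], 0.02, 0.9], [[-1.3, -1.9, 7], 0.02, 0.9], [[-1.3, -1.9, 8], 0.02, 0.9], [[-1.3, -1.9, 8.5], 0.02, 0.9], [[-1.3, -1.9, 8.8], 0.02, 0.9]]}}

```text
time: 17.27
tcp_pos: [0.5703, -0.2139, 0.1437]
orientation: [0.638, 0.768, 0.053, 0.017]
force: [-0.3, 0.0, -4.5]
opening: 0.0241
```

```bash
python3 tgt.py s 0.05
```

```text
q [ 0.687  0.311 -0.418  1.729  0.047  1.054  0.454] tcp [ 0.5703 -0.2139  0.1437] F [-0.3  0.  -4.5] open 0.0241 t 17.275
tool y yaw 0.183 x yaw 1.758 z [ 0.094  0.059 -0.994]
stand frame: y in (x,yaw-lat,n): [ 0.923  0.078 -0.924]
0.013 [ 0.5691 -0.2138  0.135 ] shift cm [-0.01 -0.2   0.85]
0.05 [ 0.5691 -0.2138  0.172 ] shift cm [ 0.15  0.18 -2.82]
0.1 [ 0.5691 -0.2138  0.222 ] shift cm [ 0.35  0.7  -7.79]
0.2 [ 0.5691 -0.2138  0.322 ] shift cm [  0.76   1.73 -17.73]
```

Not yet touching (full weight still carried). Lower another centimetre, slowly.

>>> {"op": "jog_arm", "data": {"steps": [[[0, -0.1, 0.4], 0, 0.9], [[0, -0.1, 0.8], 0, 0.9], [[0, -0.1, 1.1], 0, 0.9], [[0, -0.1, 1.3], 0, 0.9], [[0, -0.1, 1.3], 0, 0.9]]}}

```text
time: 17.9
tcp_pos: [0.5698, -0.2139, 0.1297]
orientation: [0.638, 0.768, 0.052, 0.017]
force: [-0.7, -1.3, 0.3]
opening: 0.0247
```

```bash
python3 tgt.py s 0.05
```

```text
q [ 0.684  0.325 -0.416  1.743  0.053  1.029  0.451] tcp [ 0.5698 -0.2139  0.1297] F [-0.7 -1.3  0.3] open 0.0247 t 17.9
tool y yaw 0.182 x yaw 1.757 z [ 0.092  0.06  -0.994]
stand frame: y in (x,yaw-lat,n): [ 0.923  0.078 -0.924]
0.013 [ 0.5691 -0.2138  0.135 ] shift cm [ 0.04 -0.01 -0.53]
0.05 [ 0.5691 -0.2138  0.172 ] shift cm [ 0.2   0.37 -4.21]
0.1 [ 0.5691 -0.2138  0.222 ] shift cm [ 0.4   0.88 -9.18]
0.2 [ 0.5691 -0.2138  0.322 ] shift cm [  0.82   1.89 -19.12]
```

>>> {"op": "jog_arm", "data": {"steps": [[[0, 0, 0], 0, 0.65], [[0, 0, 0], 0, 0.6], [[0, 0, 0], 0, 0.58]]}}

```text
time: 18.27
tcp_pos: [0.5697, -0.2133, 0.1295]
orientation: [0.638, 0.768, 0.053, 0.016]
force: [0.2, -0.0, 0.3]
opening: 0.0364
```

```bash
python3 st.py;  python3 - <<'E'
from bench import *
import cv2,numpy as np
a=camera("wrist")["img"]; b=camera("side")["img"]
cv2.imwrite("pics/w7.png",np.hstack([cv2.resize(a,(400,300)),cv2.resize(b[130:280,290:490],(400,300))]))
E
```

```text
18.275 tcp [ 0.5697 -0.2133  0.1295] q [ 0.684  0.325 -0.417  1.744  0.053  1.029  0.451] open 0.0364 F [ 0.2 -0.   0.3] T [-0.07  0.1   0.01]
x [-0.185  0.982  0.042] y [0.978 0.18  0.101] z [ 0.092  0.06  -0.994]
```

View pics/w7.png

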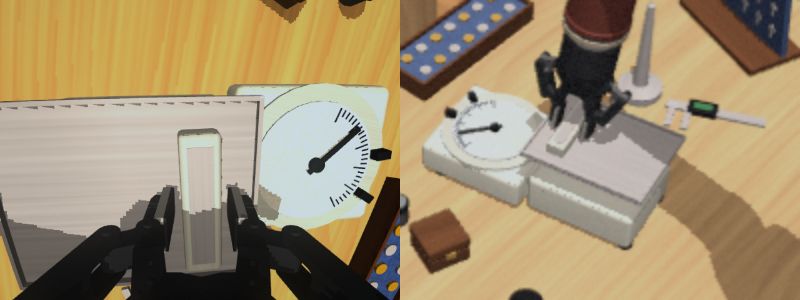

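>>> {"op": "jog_arm", "data": {"steps": [[[0, 0, -2], 0, 0.58], [[0, 0, -5], 0, 0.58], [[0, 0, -11], 0, 0.4], [[23, 20, -75], 0.08, 0.4], [[23, 20, -75], 0.08, 0.4], [[23, 20, -75], 0.08, 0.4], [[23, 20, -75], 0.08, 0.4], [[23, 20, -75], 0.08, 0.4], [[23, 20, -75], 0.08, 0.4], [[23, 20, -75], 0.08, 0.4], [[23, 20, -75], 0.08, 0.4], [[23, 20, -75], 0.08, 0.4]]}}

```text
time: 19.88
tcp_pos: [0.6135, -0.0684, 0.6582]
orientation: [0.668, 0.74, 0.065, 0.03]
force: [-0.1, 0.5, -2.3]
opening: 0.0517
```

```bash
python3 tgt.py b3;  python3 - <<'E'
from bench import *
from h import *
b=camera("side"); t=camera("top")
pickle.dump(b,open("b_side.pkl","wb"));pickle.dump(t,open("b_top.pkl","wb"))
cv2.imwrite("pics/c1.png",np.hstack([cv2.resize(t["img"][140:300,320:480],(400,400)),cv2.resize(b["img"][150:270,290:440],(400,400))]))
E
```

```text
q [-0.013  0.363  0.191  0.567 -0.167  2.09   0.173] tcp [ 0.6135 -0.0684  0.6582] F [-0.1  0.5 -2.3] open 0.0517 t 19.875
tool y yaw 0.1 x yaw 1.676 z [ 0.131  0.056 -0.99 ]
stand frame: y in (x,yaw-lat,n): [ 0.939  0.041 -0.938]
0.013 [0.5931 0.2278 0.1106] shift cm [27.3  -6.55 55.6 ]
0.05 [0.5758 0.2261 0.1432] shift cm [27.45 -7.82 52.13]
0.12 [0.5431 0.2228 0.205 ] shift cm [ 27.74 -10.24  45.57]
```

View pics/c1.png

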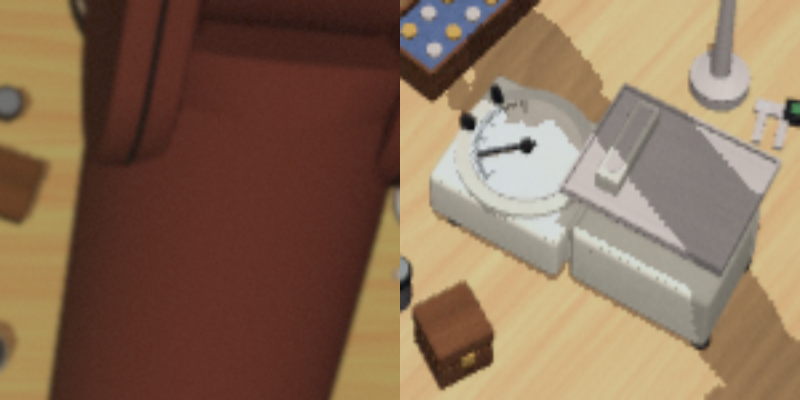

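>>> {"op": "jog_arm", "data": {"steps": [[[2, 15, -60], 0, 0.4], [[2, 15, -60], 0, 0.4], [[2, 15, -60], 0, 0.4], [[2, 15, -60], 0, 0.4], [[2, 15, -60], 0, 0.4], [[2, 15, -60], 0, 0.4]]}}

```text
time: 20.72
tcp_pos: [0.5738, -0.0487, 0.7053]
orientation: [0.667, 0.738, 0.089, 0.057]
force: [-0.3, 0.5, 0.2]
opening: 0.0508
```

```bash
python3 tgt.py b3
```

```text
q [-0.074  0.266  0.219  0.591 -0.158  2.089  0.14 ] tcp [ 0.5738 -0.0487  0.7053] F [-0.3  0.5  0.2] open 0.0508 t 20.725
tool y yaw 0.097 x yaw 1.675 z [ 0.203  0.054 -0.978]
stand frame: y in (x,yaw-lat,n): [ 0.961  0.032 -0.96 ]
0.013 [0.5931 0.2278 0.1106] shift cm [25.28 -7.81 60.04]
0.05 [0.5758 0.2261 0.1432] shift cm [25.4  -8.83 56.48]
0.12 [0.5431 0.2228 0.205 ] shift cm [ 25.63 -10.77  49.76]
```

>>> {"op": "jog_arm", "data": {"steps": [[[2, 40, -40], 0, 0.4], [[2, 40, -40], 0, 0.4], [[2, 40, -40], 0, 0.4], [[2, 40, -40], 0, 0.4]]}}

```text
time: 21.22
tcp_pos: [0.6309, -0.0244, 0.7183]
orientation: [0.665, 0.734, 0.111, 0.083]
force: [0.6, -0.3, 0.2]
opening: 0.0512
```

```bash
python3 tgt.py b3
```

```text
q [-0.1    0.392  0.275  0.397 -0.225  2.089  0.101] tcp [ 0.6309 -0.0244  0.7183] F [ 0.6 -0.3  0.2] open 0.0512 t 21.225
tool y yaw 0.095 x yaw 1.673 z [ 0.269  0.053 -0.962]
stand frame: y in (x,yaw-lat,n): [ 0.978  0.025 -0.977]
0.013 [0.5931 0.2278 0.1106] shift cm [ 23.84 -17.9   58.77]
0.05 [0.5758 0.2261 0.1432] shift cm [ 23.94 -18.68  55.15]
0.12 [0.5431 0.2228 0.205 ] shift cm [ 24.11 -20.15  48.31]
```

>>> {"op": "jog_arm", "data": {"steps": [[[0, 25, -50], 0, 0.4], [[0, 25, -50], 0, 0.4], [[0, 25, -50], 0, 0.4], [[0, 25, -50], 0, 0.4], [[0, 25, -50], 0, 0.4], [[0, 25, -50], 0, 0.4], [[0, 25, -50], 0, 0.4], [[0, 25, -50], 0, 0.4]]}}

```text
time: 22.22
tcp_pos: [0.5941, -0.0133, 0.7632]
orientation: [0.662, 0.729, 0.135, 0.108]
force: [0.3, 1.2, 0.2]
opening: 0.051
```

```bash
python3 tgt.py b3
```

```text
q [-0.149  0.315  0.305  0.402 -0.218  2.089  0.081] tcp [ 0.5941 -0.0133  0.7632] F [0.3 1.2 0.2] open 0.051 t 22.225
tool y yaw 0.093 x yaw 1.672 z [ 0.337  0.054 -0.94 ]
stand frame: y in (x,yaw-lat,n): [ 0.99   0.019 -0.99 ]
0.013 [0.5931 0.2278 0.1106] shift cm [ 22.62 -20.2   62.61]
0.05 [0.5758 0.2261 0.1432] shift cm [ 22.69 -20.73  58.95]
0.12 [0.5431 0.2228 0.205 ] shift cm [ 22.83 -21.71  52.02]
```

>>> {"op": "jog_arm", "data": {"steps": [[[0, 15, -50], 0, 0.4], [[0, 15, -50], 0, 0.4], [[0, 15, -50], 0, 0.4]]}}

```text
time: 22.6
tcp_pos: [0.5499, -0.0128, 0.8055]
orientation: [0.658, 0.724, 0.159, 0.134]
force: [0.6, -0.0, -0.5]
opening: 0.0514
```

>>> {"op": "jog_arm", "data": {"steps": [[[0, 15, -50], 0, 0.4], [[0, 15, -50], 0, 0.4], [[0, 15, -50], 0, 0.4]]}}

```text
time: 22.98
tcp_pos: [0.5075, -0.0121, 0.8408]
orientation: [0.654, 0.718, 0.181, 0.156]
force: [0.3, 1.0, 0.6]
opening: 0.0516
```

```bash
python3 tgt.py b3
```

```text
q [-0.286  0.15   0.416  0.433 -0.192  2.089  0.068] tcp [ 0.5075 -0.0121  0.8408] F [0.3 1.  0.6] open 0.0516 t 22.975
tool y yaw 0.09 x yaw 1.667 z [ 0.461  0.055 -0.886]
stand frame: y in (x,yaw-lat,n): [ 1.     0.009 -1.   ]
0.013 [0.5931 0.2278 0.1106] shift cm [ 22.18 -24.42  69.95]
0.05 [0.5758 0.2261 0.1432] shift cm [ 22.21 -24.44  66.25]
0.12 [0.5431 0.2228 0.205 ] shift cm [ 22.28 -24.48  59.25]
```

>>> {"op": "jog_arm", "data": {"steps": [[[22.3, -24.5, 58], 0, 0.4], [[22.3, -24.5, 58], 0, 0.4], [[22.3, -24.5, 58], 0, 0.4], [[22.3, -24.5, 58], 0, 0.4], [[22.3, -24.5, 58], 0, 0.4], [[22.3, -24.5, 58], 0, 0.4], [[22.3, -24.5, 58], 0, 0.4], [[22.3, -24.5, 58], 0, 0.4], [[22.3, -24.5, 58], 0, 0.4], [[22.3, -24.5, 58], 0, 0.4], [[22.3, -24.5, 58], 0, 0.4], [[22.3, -24.5, 58], 0, 0.4]]}}

```text
time: 24.48
tcp_pos: [0.5346, 0.2223, 0.2099]
orientation: [0.653, 0.72, 0.177, 0.155]
force: [0.2, -0.8, 1.2]
opening: 0.051
```

```bash
python3 tgt.py b3; python3 - <<'E'
from bench import *
import cv2
c=camera("wrist"); cv2.imwrite("pics/w8.png",c["img"])
E
```

```text
q [-0.642 -0.07   0.038  2.07   0.327  0.742 -0.703] tcp [0.5346 0.2223 0.2099] F [ 0.2 -0.8  1.2] open 0.051 t 24.475
tool y yaw 0.095 x yaw 1.67 z [ 0.453  0.052 -0.89 ]
stand frame: y in (x,yaw-lat,n): [ 1.     0.007 -1.   ]
0.013 [0.5931 0.2278 0.1106] shift cm [-0.12  0.7  11.52]
0.05 [0.5758 0.2261 0.1432] shift cm [-0.09  0.65  7.83]
0.12 [0.5431 0.2228 0.205 ] shift cm [-0.04  0.54  0.83]
```

View pics/w8.png

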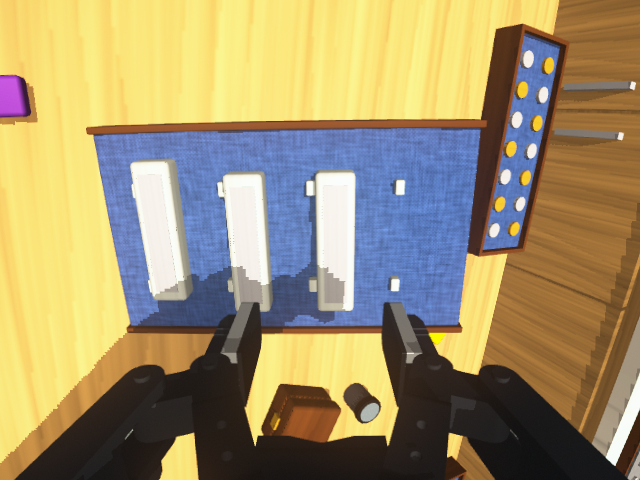

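>>> {"op": "jog_arm", "data": {"steps": [[[0, 0.3, 5], 0, 0.4], [[0, 0.3, 9], 0, 0.4], [[0, 0.3, 10], 0, 0.4], [[0, 0.3, 10], 0, 0.4]]}}

```text
time: 25.02
tcp_pos: [0.5865, 0.2281, 0.1291]
orientation: [0.654, 0.718, 0.18, 0.156]
force: [-0.0, 1.0, 0.2]
opening: 0.0512
```

```bash
python3 tgt.py b3; python3 - <<'E'
from bench import *
import cv2
c=camera("wrist"); cv2.imwrite("pics/w9.png",c["img"])
E
```

```text
q [-0.619  0.122  0.073  2.063  0.365  0.543 -0.73 ] tcp [0.5865 0.2281 0.1291] F [-0.   1.   0.2] open 0.0512 t 25.025
tool y yaw 0.09 x yaw 1.667 z [ 0.46   0.055 -0.886]
stand frame: y in (x,yaw-lat,n): [ 1.     0.009 -1.   ]
0.013 [0.5931 0.2278 0.1106] shift cm [-0.12 -0.27  1.94]
0.05 [0.5758 0.2261 0.1432] shift cm [-0.09 -0.3  -1.76]
0.12 [0.5431 0.2228 0.205 ] shift cm [-0.02 -0.35 -8.76]
```

View pics/w9.png

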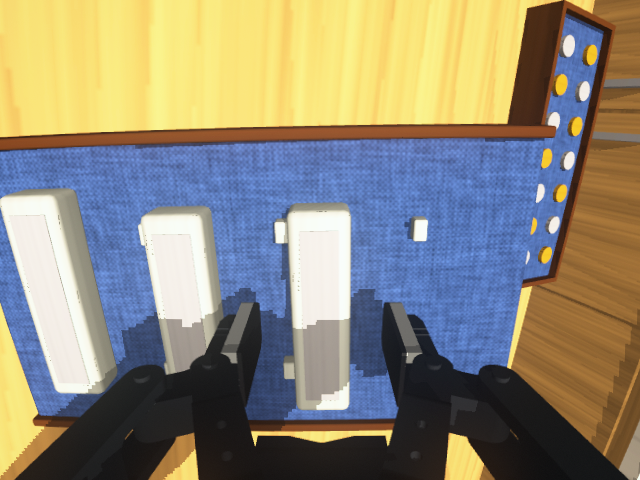

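>>> {"op": "jog_arm", "data": {"steps": [[[0, 0, 1.0], 0, 0.4], [[0, 0, 1.7], 0, 0.4], [[0, 0, 1.7], 0, 0.4], [[0, 0, 1.7], 0, 0.9], [[0, 0, 1.7], 0, 0.9], [[0, 0, 1.7], 0, 0.9], [[0, 0, 1.7], 0, 0.9]], "force": 60}}

```text
time: 25.95
tcp_pos: [0.5941, 0.2294, 0.1132]
orientation: [0.654, 0.718, 0.181, 0.156]
force: [0.0, -1.5, 6.0]
opening: 0.0244
```

```bash
python3 tgt.py b3
```

```text
q [-0.616  0.158  0.078  2.061  0.374  0.509 -0.738] tcp [0.5941 0.2294 0.1132] F [ 0.  -1.5  6. ] open 0.0244 t 25.95
tool y yaw 0.09 x yaw 1.668 z [ 0.46   0.056 -0.886]
stand frame: y in (x,yaw-lat,n): [ 1.    0.01 -1.  ]
0.013 [0.5931 0.2278 0.1106] shift cm [-0.15 -0.22  0.18]
0.05 [0.5758 0.2261 0.1432] shift cm [-0.12 -0.25 -3.52]
0.12 [0.5431 0.2228 0.205 ] shift cm [ -0.05  -0.3  -10.52]
```

>>> {"op": "jog_arm", "data": {"steps": [[[0, 0, -4], 0, 0.9], [[0, 0, -9], 0, 0.9], [[-17, -9, -21], 0, 0.9], [[-17, -9, -21], 0, 0.9], [[-17, -9, -21], 0, 0.9], [[-17, -25, -26], 0, 0.9], [[-17, -25, -26], 0, 0.9], [[-17, -25, -26], 0, 0.9]]}}

```text
time: 26.95
tcp_pos: [0.4242, 0.0726, 0.184]
orientation: [0.67, 0.713, 0.158, 0.135]
force: [1.1, -3.5, -4.0]
opening: 0.0244
```

```bash
python3 tgt.py s 0.0
```

```text
q [-0.152 -0.371 -0.161  2.341  0.035  0.758 -0.271] tcp [0.4242 0.0726 0.184 ] F [ 1.1 -3.5 -4. ] open 0.0244 t 26.95
tool y yaw 0.058 x yaw 1.638 z [ 0.404  0.045 -0.914]
stand frame: y in (x,yaw-lat,n): [ 0.997  0.002 -0.998]
0.013 [ 0.52  -0.223  0.135] shift cm [-30.22   5.17   7.03]
0.05 [ 0.52  -0.223  0.172] shift cm [-30.15   6.67   3.65]
0.1 [ 0.52  -0.223  0.222] shift cm [-30.05   8.7   -0.92]
0.2 [ 0.52  -0.223  0.322] shift cm [-29.86  12.76 -10.05]
```

>>> {"op": "jog_arm", "data": {"steps": [[[-3, -36, -22], 0, 0.9], [[-3, -36, -22], 0, 0.9], [[-3, -36, -22], 0, 0.9]]}}

```text
time: 27.32
tcp_pos: [0.393, 0.0774, 0.1549]
orientation: [0.668, 0.722, 0.144, 0.11]
force: [-0.1, 2.1, -3.6]
opening: 0.0243
```

>>> {"op": "jog_arm", "data": {"steps": [[[-4, -36, -25], 0, 0.9], [[-4, -36, -25], 0, 0.9], [[-4, -36, -25], 0, 0.9]]}}

```text
time: 27.7
tcp_pos: [0.3582, 0.0606, 0.1391]
orientation: [0.685, 0.717, 0.112, 0.068]
force: [-0.2, 1.5, -3.0]
opening: 0.0245
```

```bash
python3 tgt.py s 0.0
```

```text
q [ 0.073 -0.381 -0.298  2.398 -0.161  0.851 -0.082] tcp [0.3582 0.0606 0.1391] F [-0.2  1.5 -3. ] open 0.0245 t 27.7
tool y yaw 0.039 x yaw 1.624 z [ 0.251  0.067 -0.966]
stand frame: y in (x,yaw-lat,n): [ 0.972  0.028 -0.973]
0.013 [ 0.52  -0.223  0.135] shift cm [-29.16  14.46   2.55]
0.05 [ 0.52  -0.223  0.172] shift cm [-28.95  15.4   -1.02]
0.1 [ 0.52  -0.223  0.222] shift cm [-28.68  16.67  -5.85]
0.2 [ 0.52  -0.223  0.322] shift cm [-28.12  19.21 -15.51]
```

>>> {"op": "jog_arm", "data": {"steps": [[[-5, -38, -25], 0, 0.9], [[-5, -38, -25], 0, 0.9], [[-5, -38, -25], 0, 0.9], [[-5, -38, -25], 0, 0.9]]}}

```text
time: 28.2
tcp_pos: [0.34, 0.0457, 0.118]
orientation: [0.697, 0.711, 0.083, 0.048]
force: [0.9, -1.3, -2.9]
opening: 0.0242
```

>>> {"op": "jog_arm", "data": {"steps": [[[-3, -40, -25], 0, 0.9], [[-3, -40, -25], 0, 0.9], [[-3, -40, -25], 0, 0.9], [[-3, -40, -25], 0, 0.9]]}}

```text
time: 28.7
tcp_pos: [0.3141, 0.0478, 0.1201]
orientation: [0.696, 0.715, 0.058, 0.026]
force: [-0.1, -1.8, -3.5]
opening: 0.024
```

```bash
python3 tgt.py s 0.0
```

```text
q [ 0.377 -0.381 -0.526  2.398 -0.267  0.968  0.037] tcp [0.3141 0.0478 0.1201] F [-0.1 -1.8 -3.5] open 0.024 t 28.7
tool y yaw 0.023 x yaw 1.599 z [ 0.118  0.047 -0.992]
stand frame: y in (x,yaw-lat,n): [ 0.93   0.006 -0.933]
0.013 [ 0.52  -0.223  0.135] shift cm [-27.57  19.99  -0.31]
0.05 [ 0.52  -0.223  0.172] shift cm [-27.41  20.43  -3.98]
0.1 [ 0.52  -0.223  0.222] shift cm [-27.19  21.02  -8.94]
0.2 [ 0.52  -0.223  0.322] shift cm [-26.75  22.21 -18.86]
```

>>> {"op": "jog_arm", "data": {"steps": [[[-3, -40, -28], 0, 0.9], [[-3, -40, -28], 0, 0.9], [[-3, -40, -28], 0, 0.9]]}}

```text
time: 29.08
tcp_pos: [0.2902, 0.051, 0.1115]
orientation: [0.698, 0.716, 0.032, -0.001]
force: [0.6, -0.1, -4.3]
opening: 0.0239
```

```bash
python3 tgt.py s 0.0
```

```text
q [ 0.493 -0.381 -0.63   2.398 -0.308  1.028  0.073] tcp [0.2902 0.051  0.1115] F [ 0.6 -0.1 -4.3] open 0.0239 t 29.075
tool y yaw 0.024 x yaw 1.597 z [ 0.044  0.047 -0.998]
stand frame: y in (x,yaw-lat,n): [ 0.901  0.006 -0.904]
0.013 [ 0.52  -0.223  0.135] shift cm [-27.86  22.39  -2.62]
0.05 [ 0.52  -0.223  0.172] shift cm [-27.69  22.56  -6.31]
0.1 [ 0.52  -0.223  0.222] shift cm [-27.46  22.78 -11.3 ]
0.2 [ 0.52  -0.223  0.322] shift cm [-27.01  23.23 -21.28]
```

>>> {"op": "jog_arm", "data": {"steps": [[[0, 4, -6], 0, 0.9], [[-6, 9, -10.5], -0.1, 0.9], [[-27.5, 22.8, -10.5], -0.16, 0.9], [[-27.5, 22.8, -10.5], -0.16, 0.9], [[-27.5, 22.8, -10.5], -0.16, 0.9], [[-27.5, 22.8, -10.5], -0.16, 0.9], [[-27.5, 22.8, -10.5], -0.16, 0.9], [[-27.5, 22.8, -10.5], -0.16, 0.9]]}}

```text
time: 30.08
tcp_pos: [0.5238, -0.2194, 0.2128]
orientation: [0.635, 0.772, 0.034, 0.0]
force: [-0.4, 0.7, -4.3]
opening: 0.0244
```

```bash
python3 tgt.py s 0.0;  python3 - <<'E'
from bench import *
import cv2,numpy as np
a=camera("wrist")["img"]
cv2.imwrite("pics/w10.png",a)
E
```

```text
q [ 0.644  0.192 -0.324  1.712 -0.002  1.222  0.521] tcp [ 0.5238 -0.2194  0.2128] F [-0.4  0.7 -4.3] open 0.0244 t 30.075
tool y yaw 0.192 x yaw 1.765 z [ 0.044  0.052 -0.998]
stand frame: y in (x,yaw-lat,n): [ 0.903  0.082 -0.904]
0.013 [ 0.52  -0.223  0.135] shift cm [-0.61 -0.85  7.73]
0.05 [ 0.52  -0.223  0.172] shift cm [-0.45 -0.66  4.04]
0.1 [ 0.52  -0.223  0.222] shift cm [-0.24 -0.39 -0.95]
0.2 [ 0.52  -0.223  0.322] shift cm [  0.18   0.14 -10.93]
```

View pics/w10.png

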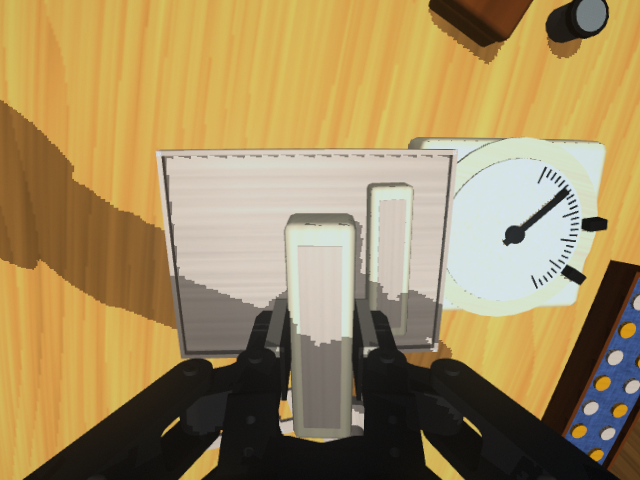

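>>> {"op": "jog_arm", "data": {"steps": [[[-0.5, -0.8, 4], 0.01, 0.9], [[-0.6, -1.0, 6.5], 0.01, 0.9], [[-0.6, -1.0, 7.6], 0.01, 0.9], [[-0.6, -1.0, 8.0], 0.01, 0.9], [[-0.6, -1.0, 8.4], 0.01, 0.9], [[-0.6, -1.0, 8.7], 0.01, 0.9], [[-0.6, -1.0, 8.9], 0.01, 0.9], [[-0.6, -1.0, 8.9], 0.01, 0.9]]}}

```text
time: 31.12
tcp_pos: [0.5191, -0.2207, 0.1253]
orientation: [0.638, 0.769, 0.034, 0.002]
force: [0.5, 0.0, -2.5]
opening: 0.0244
```

```bash
python3 tgt.py s 0.0
```

```text
q [ 0.642  0.26  -0.321  1.822  0.022  1.046  0.507] tcp [ 0.5191 -0.2207  0.1253] F [ 0.5  0.  -2.5] open 0.0244 t 31.125
tool y yaw 0.185 x yaw 1.758 z [ 0.045  0.05  -0.998]
stand frame: y in (x,yaw-lat,n): [ 0.904  0.077 -0.904]
0.013 [ 0.52  -0.223  0.135] shift cm [-0.21  0.1  -0.98]
0.05 [ 0.52  -0.223  0.172] shift cm [-0.06  0.3  -4.67]
0.1 [ 0.52  -0.223  0.222] shift cm [ 0.15  0.57 -9.66]
0.2 [ 0.52  -0.223  0.322] shift cm [  0.56   1.11 -19.63]
```

Half the weight is on the pan. Lower 4 mm more and open.

>>> {"op": "jog_arm", "data": {"steps": [[[0, 0, 0.2], 0, 0.9], [[0, 0, 0.4], 0, 0.9], [[0, 0, 0.4], 0, 0.9], [[0, 0, 0.4], 0, 0.65], [[0, 0, 0.4], 0, 0.6], [[0, 0, 0.4], 0, 0.6]]}}

```text
time: 31.88
tcp_pos: [0.5188, -0.2204, 0.1209]
orientation: [0.638, 0.769, 0.034, 0.001]
force: [-0.5, 1.1, -0.5]
opening: 0.0339
```

```bash
python3 st.py;  python3 - <<'E'
from bench import *
import cv2,numpy as np
a=camera("wrist")["img"]
cv2.imwrite("pics/w11.png",a)
E
```

```text
31.875 tcp [ 0.5188 -0.2204  0.1209] q [ 0.641  0.264 -0.32   1.826  0.023  1.039  0.506] open 0.0339 F [-0.5  1.1 -0.5] T [-0.09  0.    0.01]
x [-0.185  0.982  0.041] y [0.982 0.183 0.053] z [ 0.044  0.05  -0.998]
```

View pics/w11.png

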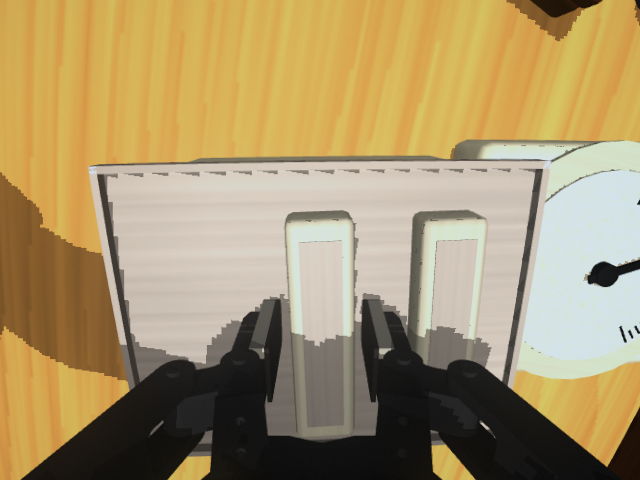

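>>> {"op": "jog_arm", "data": {"steps": [[[0, 0, -2], 0, 0.6], [[0, 0, -5], 0, 0.6], [[0, 0, -11], 0, 0.4], [[19, 20, -64], 0.09, 0.4], [[19, 20, -64], 0.09, 0.4], [[19, 20, -64], 0.09, 0.4], [[19, 20, -64], 0.09, 0.4], [[19, 20, -64], 0.09, 0.4], [[19, 20, -64], 0.09, 0.4], [[19, 20, -64], 0.09, 0.4], [[19, 20, -64], 0.09, 0.4], [[19, 20, -64], 0.09, 0.4]]}}

```text
time: 33.42
tcp_pos: [0.6142, -0.0634, 0.6384]
orientation: [0.672, 0.739, 0.047, 0.017]
force: [-0.1, -0.4, -0.6]
opening: 0.0511
```

```bash
python3 tgt.py b2;  python3 - <<'E'
from bench import *
from h import *
b=camera("side")
cv2.imwrite("pics/c2.png",cv2.resize(b["img"][150:270,290:440],(750,600),interpolation=cv2.INTER_CUBIC))
E
```

```text
q [-0.044  0.368  0.216  0.605 -0.157  2.09   0.165] tcp [ 0.6142 -0.0634  0.6384] F [-0.1 -0.4 -0.6] open 0.0511 t 33.425
tool y yaw 0.092 x yaw 1.666 z [ 0.088  0.046 -0.995]
stand frame: y in (x,yaw-lat,n): [ 0.922  0.031 -0.922]
0.013 [0.5405 0.2212 0.0824] shift cm [26.95 -9.81 55.98]
0.05 [0.5233 0.2195 0.1151] shift cm [ 27.06 -11.24  52.57]
0.12 [0.4906 0.2163 0.1769] shift cm [ 27.28 -13.94  46.11]
```

View pics/c2.png

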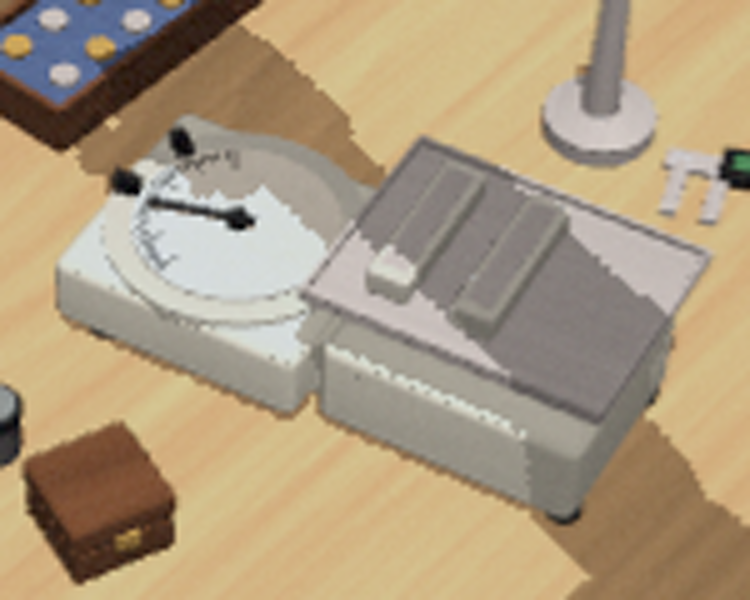

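```bash
python3 - <<'E'
from h import *
c=pickle.load(open("a_side.pkl","rb"))
W=np.array([ray(c,np.array(q)/5+[290,150],h)[0] for q,h in (((240,218),.066),((150,202),.066),((127,182),.072),((181,140),.072))])
d=W[:,:2]-W[0,:2];an=np.arctan2(d[:,1],d[:,0]);print(np.hypot(*d.T),an,an[1]-(an[2]+an[3])/2)
E
```

```text
[0.         0.0530581  0.06869908 0.0670903 ] [ 0.          0.48256987  0.38535622 -0.31664283] 0.448213170939068
```

>>> {"op": "jog_arm", "data": {"steps": [[[0, 20, -50], 0, 0.4], [[0, 20, -50], 0, 0.4], [[0, 20, -50], 0, 0.4]]}}

```text
time: 33.85
tcp_pos: [0.613, -0.0553, 0.6773]
orientation: [0.671, 0.736, 0.074, 0.048]
force: [-0.1, -0.1, -0.5]
opening: 0.0513
```

>>> {"op": "jog_arm", "data": {"steps": [[[0, 20, -50], 0, 0.4], [[0, 20, -50], 0, 0.4], [[0, 20, -50], 0, 0.4]]}}

```text
time: 34.22
tcp_pos: [0.6031, -0.0479, 0.7138]
orientation: [0.669, 0.733, 0.097, 0.075]
force: [0.0, -0.8, -0.7]
opening: 0.0513
```

>>> {"op": "jog_arm", "data": {"steps": [[[0, 20, -50], 0, 0.4], [[0, 20, -50], 0, 0.4], [[0, 20, -50], 0, 0.4]]}}

```text
time: 34.6
tcp_pos: [0.5858, -0.0411, 0.7501]
orientation: [0.667, 0.729, 0.119, 0.101]
force: [0.5, 0.1, -1.1]
opening: 0.0514
```

```bash
python3 tgt.py b2
```

```text
q [-0.111  0.296  0.292  0.457 -0.195  2.089  0.121] tcp [ 0.5858 -0.0411  0.7501] F [ 0.5  0.1 -1.1] open 0.0514 t 34.6
tool y yaw 0.087 x yaw 1.661 z [ 0.306  0.038 -0.951]
stand frame: y in (x,yaw-lat,n): [ 0.985  0.006 -0.985]
0.013 [0.5405 0.2212 0.0824] shift cm [ 25.8  -22.67  63.14]
0.05 [0.5233 0.2195 0.1151] shift cm [ 25.82 -23.32  59.5 ]
0.12 [0.4906 0.2163 0.1769] shift cm [ 25.86 -24.55  52.61]
```

>>> {"op": "jog_arm", "data": {"steps": [[[0, 17, -50], 0, 0.4], [[0, 17, -50], 0, 0.4], [[0, 17, -50], 0, 0.4]]}}

```text
time: 34.98
tcp_pos: [0.5546, -0.0359, 0.7892]
orientation: [0.663, 0.724, 0.142, 0.127]
force: [-0.8, 0.8, -0.2]
opening: 0.0514
```

>>> {"op": "jog_arm", "data": {"steps": [[[0, 17, -50], 0, 0.4], [[0, 17, -50], 0, 0.4], [[0, 17, -50], 0, 0.4]]}}

```text
time: 35.35
tcp_pos: [0.5208, -0.0312, 0.8249]
orientation: [0.659, 0.718, 0.163, 0.152]
force: [0.0, -0.7, -0.1]
opening: 0.0514
```

```bash
python3 tgt.py b2
```

```text
q [-0.231  0.173  0.4    0.442 -0.191  2.089  0.101] tcp [ 0.5208 -0.0312  0.8249] F [ 0.  -0.7 -0.1] open 0.0514 t 35.35
tool y yaw 0.086 x yaw 1.656 z [ 0.434  0.034 -0.9  ]
stand frame: y in (x,yaw-lat,n): [ 0.999 -0.009 -0.999]
0.013 [0.5405 0.2212 0.0824] shift cm [ 25.2  -28.57  68.58]
0.05 [0.5233 0.2195 0.1151] shift cm [ 25.17 -28.71  64.89]
0.12 [0.4906 0.2163 0.1769] shift cm [ 25.1  -28.98  57.89]
```

>>> {"op": "jog_arm", "data": {"steps": [[[25.2, -28.6, 57], 0, 0.4], [[25.2, -28.6, 57], 0, 0.4], [[25.2, -28.6, 57], 0, 0.4], [[25.2, -28.6, 57], 0, 0.4], [[25.2, -28.6, 57], 0, 0.4], [[25.2, -28.6, 57], 0, 0.4], [[25.2, -28.6, 57], 0, 0.4], [[25.2, -28.6, 57], 0, 0.4], [[25.2, -28.6, 57], 0, 0.4], [[25.2, -28.6, 57], 0, 0.4], [[25.2, -28.6, 57], 0, 0.4], [[25.2, -28.6, 57], 0, 0.4]]}}

```text
time: 36.85
tcp_pos: [0.4875, 0.2174, 0.1815]
orientation: [0.659, 0.719, 0.161, 0.151]
force: [1.4, -0.2, 0.5]
opening: 0.0515
```

>>> {"op": "jog_arm", "data": {"steps": [[[0, 0, 3], 0, 0.4], [[0, 0, 6], 0, 0.4], [[0, 0, 8.5], 0, 0.4], [[0, 0, 8.5], 0, 0.4]]}}

```text
time: 37.35
tcp_pos: [0.5253, 0.2193, 0.1066]
orientation: [0.659, 0.719, 0.161, 0.151]
force: [-0.4, 0.3, -0.3]
opening: 0.0511
```

```bash
python3 tgt.py b2; python3 - <<'E'
from bench import *
import cv2
c=camera("wrist"); cv2.imwrite("pics/w12.png",c["img"])
E
```

```text
q [-0.575  0.061 -0.037  2.17   0.429  0.564 -0.849] tcp [0.5253 0.2193 0.1066] F [-0.4  0.3 -0.3] open 0.0511 t 37.35
tool y yaw 0.088 x yaw 1.656 z [ 0.429  0.032 -0.903]
stand frame: y in (x,yaw-lat,n): [ 0.999 -0.011 -0.999]
0.013 [0.5405 0.2212 0.0824] shift cm [0.08 0.35 2.85]
0.05 [0.5233 0.2195 0.1151] shift cm [ 0.04  0.18 -0.85]
0.12 [0.4906 0.2163 0.1769] shift cm [-0.04 -0.13 -7.84]
```

View pics/w12.png

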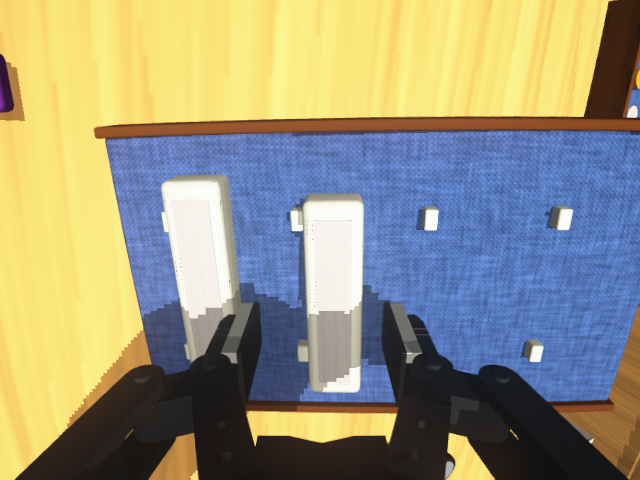

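>>> {"op": "jog_arm", "data": {"steps": [[[0, 0.5, 1.0], 0, 0.4], [[0, 0.5, 2.0], 0, 0.4], [[0, 0.5, 2.6], 0, 0.4], [[0, 0.5, 2.6], 0, 0.4], [[0, 0.5, 2.6], 0, 0.9], [[0, 0.5, 2.6], 0, 0.9], [[0, 0.5, 2.6], 0, 0.9], [[0, 0.5, 2.6], 0, 0.9]], "force": 60}}

```text
time: 38.4
tcp_pos: [0.5419, 0.2216, 0.0879]
orientation: [0.659, 0.718, 0.163, 0.151]
force: [-5.8, -1.1, 4.9]
opening: 0.0246
```

```bash
python3 tgt.py b2; python3 - <<'E'
from bench import *
import cv2
c=camera("wrist"); cv2.imwrite("pics/w13.png",cv2.resize(c["img"],(400,300)))
E
```

```text
q [-0.569  0.119 -0.026  2.155  0.454  0.516 -0.865] tcp [0.5419 0.2216 0.0879] F [-5.8 -1.1  4.9] open 0.0246 t 38.4
tool y yaw 0.087 x yaw 1.656 z [ 0.432  0.034 -0.901]
stand frame: y in (x,yaw-lat,n): [ 0.999 -0.009 -0.999]
0.013 [0.5405 0.2212 0.0824] shift cm [-0.02 -0.36  0.44]
0.05 [0.5233 0.2195 0.1151] shift cm [-0.06 -0.51 -3.25]
0.12 [0.4906 0.2163 0.1769] shift cm [ -0.12  -0.8  -10.25]
```

View pics/w13.png

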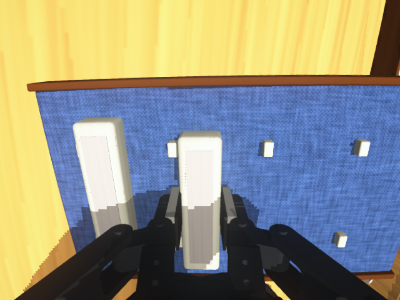

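>>> {"op": "jog_arm", "data": {"steps": [[[0, 0, -4], 0, 0.9], [[0, 0, -9], 0, 0.9], [[-15, -7, -19], 0, 0.9], [[-15, -7, -19], 0, 0.9], [[-15, -7, -19], 0, 0.9]]}}

```text
time: 39.08
tcp_pos: [0.4364, 0.1009, 0.211]
orientation: [0.66, 0.719, 0.16, 0.149]
force: [0.6, 1.2, -2.6]
opening: 0.0242
```

>>> {"op": "jog_arm", "data": {"steps": [[[-6, -36, -25], 0, 0.9], [[-6, -36, -25], 0, 0.9], [[-6, -36, -25], 0, 0.9]]}}

```text
time: 39.45
tcp_pos: [0.4018, 0.1065, 0.1779]
orientation: [0.659, 0.727, 0.138, 0.133]
force: [0.2, 0.9, -2.7]
opening: 0.0243
```

```bash
python3 tgt.py s -0.05
```

```text
q [-0.161 -0.372 -0.271  2.34   0.052  0.799 -0.362] tcp [0.4018 0.1065 0.1779] F [ 0.2  0.9 -2.7] open 0.0243 t 39.45
tool y yaw 0.101 x yaw 1.667 z [ 0.376  0.026 -0.926]
stand frame: y in (x,yaw-lat,n): [ 0.995 -0.011 -0.995]
0.013 [ 0.4709 -0.2322  0.135 ] shift cm [-34.33   1.59   5.69]
0.05 [ 0.4709 -0.2322  0.172 ] shift cm [-34.37   2.98   2.26]
0.1 [ 0.4709 -0.2322  0.222 ] shift cm [-34.43   4.87  -2.37]
0.2 [ 0.4709 -0.2322  0.322 ] shift cm [-34.54   8.64 -11.63]
```

>>> {"op": "jog_arm", "data": {"steps": [[[-6, -36, -25], 0, 0.9], [[-6, -36, -25], 0, 0.9], [[-6, -36, -25], 0, 0.9]]}}

```text
time: 39.83
tcp_pos: [0.3746, 0.0874, 0.1537]
orientation: [0.676, 0.718, 0.109, 0.122]
force: [-0.2, -0.9, -3.4]
opening: 0.0244
```

>>> {"op": "jog_arm", "data": {"steps": [[[-6, -36, -25], 0, 0.9], [[-6, -36, -25], 0, 0.9], [[-6, -36, -25], 0, 0.9]]}}

```text
time: 40.2
tcp_pos: [0.352, 0.0996, 0.1429]
orientation: [0.669, 0.73, 0.093, 0.107]
force: [-0.8, 1.7, -3.6]
opening: 0.0242
```

>>> {"op": "jog_arm", "data": {"steps": [[[-5, -38, -25], 0, 0.9], [[-5, -38, -25], 0, 0.9], [[-5, -38, -25], 0, 0.9]]}}

```text
time: 40.58
tcp_pos: [0.3307, 0.0932, 0.1391]
orientation: [0.683, 0.721, 0.063, 0.099]
force: [-0.2, -0.8, -2.8]
opening: 0.0243
```

```bash
python3 tgt.py s -0.05
```

```text
q [-0.302 -0.381 -0.218  2.398  0.088  0.938 -0.505] tcp [0.3307 0.0932 0.1391] F [-0.2 -0.8 -2.8] open 0.0243 t 40.575
tool y yaw 0.06 x yaw 1.617 z [ 0.229 -0.045 -0.972]
stand frame: y in (x,yaw-lat,n): [ 0.966 -0.075 -0.964]
0.013 [ 0.4709 -0.2322  0.135 ] shift cm [-33.08  11.65   5.07]
0.05 [ 0.4709 -0.2322  0.172 ] shift cm [-33.29  12.48   1.47]
0.1 [ 0.4709 -0.2322  0.222 ] shift cm [-33.58  13.62  -3.39]
0.2 [ 0.4709 -0.2322  0.322 ] shift cm [-34.14  15.88 -13.11]
```

>>> {"op": "jog_arm", "data": {"steps": [[[0, -38, -25], 0, 0.9], [[0, -38, -25], 0, 0.9], [[0, -38, -25], 0, 0.9]]}}

```text
time: 40.95
tcp_pos: [0.2569, 0.1389, 0.1335]
orientation: [0.686, 0.725, 0.008, 0.061]
force: [0.8, -1.1, -4.6]
opening: 0.0242
```

>>> {"op": "jog_arm", "data": {"steps": [[[0, -38, -25], 0, 0.9], [[0, -38, -25], 0, 0.9], [[0, -38, -25], 0, 0.9]]}}

```text
time: 41.32
tcp_pos: [0.1273, 0.1833, 0.1356]
orientation: [0.685, 0.724, -0.071, 0.045]
force: [-0.4, 2.3, -3.5]
opening: 0.0243
```

```bash
python3 tgt.py s -0.05
```

```text
q [-1.228 -0.381  0.015  2.397  0.034  1.293 -1.171] tcp [0.1273 0.1833 0.1356] F [-0.4  2.3 -3.5] open 0.0243 t 41.325
tool y yaw 0.052 x yaw 1.63 z [-0.032 -0.165 -0.986]
stand frame: y in (x,yaw-lat,n): [ 0.862 -0.162 -0.848]
0.013 [ 0.4709 -0.2322  0.135 ] shift cm [-42.92  32.11   5.82]
0.05 [ 0.4709 -0.2322  0.172 ] shift cm [-43.52  31.95   2.17]
0.1 [ 0.4709 -0.2322  0.222 ] shift cm [-44.34  31.75  -2.76]
0.2 [ 0.4709 -0.2322  0.322 ] shift cm [-45.97  31.33 -12.61]
```

```bash
cat > wp.py <<'E'
from bench import *
import numpy as np,sys,json
from scipy.spatial.transform import Rotation as Ro
s=sense();R=Ro.from_quat(s["orientation"]).as_matrix();P=np.array(s["tcp_pos"])
for w in json.loads(sys.argv[1]): print(w,np.round(R.T@(np.array(w)-P)*100,1))
E
python3 wp.py "[[0.43,0.08,0.22],[0.42,-0.2,0.22],[0.10,-0.44,0.22]]"; python3 st.py
```

```text
[0.43, 0.08, 0.22] [-13.3  29.3  -7.6]
[0.42, -0.2, 0.22] [-40.8  26.9  -2.9]
[0.1, -0.44, 0.22] [-62.6  -6.3   2.1]
41.325 tcp [0.1273 0.1833 0.1356] q [-1.228 -0.381  0.015  2.397  0.034  1.293 -1.171] open 0.0243 F [-0.4  2.3 -3.5] T [ 0.46 -0.08 -0.02]
x [-0.058  0.985 -0.163] y [ 0.998  0.052 -0.041] z [-0.032 -0.165 -0.986]
```

>>> {"op": "jog_arm", "data": {"steps": [[[-6, 12, -5], 0, 0.9], [[-13, 29, -8], 0, 0.9], [[-13, 29, -8], 0, 0.9], [[-13, 29, -8], 0, 0.9], [[-13, 29, -8], 0, 0.9], [[-41, 27, -3], 0, 0.9], [[-41, 27, -3], 0, 0.9], [[-41, 27, -3], 0, 0.9], [[-41, 27, -3], 0, 0.9], [[-41, 27, -3], 0, 0.9]]}}

```text
time: 42.58
tcp_pos: [0.422, -0.2043, 0.2208]
orientation: [0.685, 0.723, -0.071, 0.045]
force: [0.7, 0.9, -4.4]
opening: 0.0244
```

```bash
python3 wp.py "[[0.12,-0.42,0.22],[0.1,-0.3,0.22],[0.08,-0.1,0.28]]"; python3 st.py
```

```text
[0.12, -0.42, 0.22] [-19.5 -31.2   4.6]
[0.1, -0.3, 0.22] [ -7.6 -32.6   2.7]
[0.08, -0.1, 0.28] [ 11.2 -33.8  -6.5]
42.575 tcp [ 0.422  -0.2043  0.2208] q [-0.614 -0.117  0.802  1.98   0.266  1.255  0.154] open 0.0244 F [ 0.7  0.9 -4.4] T [ 0.43 -0.13  0.04]
x [-0.056  0.985 -0.162] y [ 0.998  0.051 -0.041] z [-0.032 -0.164 -0.986]
```

>>> {"op": "jog_arm", "data": {"steps": [[[-19, -31, 4], 0, 0.9], [[-19, -31, 4], 0, 0.9], [[-19, -31, 4], 0, 0.9], [[-19, -31, 4], 0, 0.9], [[-19, -31, 4], 0, 0.9], [[-12, -32, 3], 0, 0.9], [[-6, -32, 0], 0, 0.9]]}}

```text
time: 43.45
tcp_pos: [0.1682, -0.3459, 0.2324]
orientation: [0.685, 0.723, -0.067, 0.05]
force: [-0.0, 0.1, -3.5]
opening: 0.0249
```

```bash
python3 wp.py "[[0.12,-0.42,0.22],[0.1,-0.3,0.22],[0.08,-0.1,0.28]]"; python3 st.py
```

```text
[0.12, -0.42, 0.22] [-6.8 -5.2  2.5]
[0.1, -0.3, 0.22] [ 5.1 -6.5  0.6]
[0.08, -0.1, 0.28] [23.9 -7.7 -8.6]
43.45 tcp [ 0.1682 -0.3459  0.2324] q [ 0.474 -0.375  0.325  2.167  0.263  1.237  0.763] open 0.0249 F [-0.   0.1 -3.5] T [ 0.35 -0.08  0.04]
x [-0.056  0.985 -0.164] y [ 0.998  0.052 -0.029] z [-0.02  -0.165 -0.986]
```

Now push inward (+y) here, in short calls.

>>> {"op": "jog_arm", "data": {"steps": [[[30, -10, -12], 0, 0.9], [[30, -10, -12], 0, 0.9], [[30, -10, -12], 0, 0.9]]}}

```text
time: 43.82
tcp_pos: [0.1598, -0.3171, 0.2412]
orientation: [0.683, 0.726, -0.069, 0.044]
force: [-0.6, 0.8, -3.8]
opening: 0.0245
```

```bash
python3 st.py
```

```text
43.825 tcp [ 0.1598 -0.3171  0.2412] q [ 1.056 -0.378 -0.155  2.171  0.069  1.237  0.951] open 0.0245 F [-0.6  0.8 -3.8] T [ 0.32 -0.05 -0.01]
x [-0.064  0.985 -0.158] y [ 0.998  0.058 -0.04 ] z [-0.03  -0.16  -0.987]
```

>>> {"op": "jog_arm", "data": {"steps": [[[35, -8, 0], 0, 0.9], [[35, -8, 0], 0, 0.9], [[35, -8, 0], 0, 0.9]]}}

```text
time: 44.2
tcp_pos: [0.1523, -0.2191, 0.1578]
orientation: [0.685, 0.728, -0.014, -0.032]
force: [0.3, -1.7, -4.6]
opening: 0.0241
```

```bash
python3 st.py
```

```text
44.2 tcp [ 0.1523 -0.2191  0.1578] q [ 0.839 -0.381 -0.064  2.341  0.006  1.245  0.839] open 0.0241 F [ 0.3 -1.7 -4.6] T [-0.05 -0.14 -0.02]
x [-0.06   0.998  0.028] y [ 0.996  0.061 -0.064] z [-0.066  0.024 -0.998]
```

```bash
python3 wp.py "[[0.25,-0.28,0.24],[0.4709,-0.2322,0.22]]"
```

```text
[0.25, -0.28, 0.24] [-6.4  8.8 -9. ]
[0.4709, -0.2322, 0.22] [-3.  31.3 -8.3]
```

>>> {"op": "jog_arm", "data": {"steps": [[[-6.5, 9, -9], 0, 0.9], [[-6.5, 9, -9], 0, 0.9], [[-6.5, 9, -9], -0.1, 0.9], [[-3, 31.3, -8.3], -0.12, 0.9], [[-3, 31.3, -8.3], -0.12, 0.9], [[-3, 31.3, -8.3], -0.12, 0.9], [[-3, 31.3, -8.3], -0.12, 0.9], [[-3, 31.3, -8.3], -0.12, 0.9]]}}

```text
time: 45.2
tcp_pos: [0.4739, -0.2277, 0.2178]
orientation: [0.637, 0.77, -0.011, -0.035]
force: [-0.7, -0.7, -3.9]
opening: 0.0245
```

```bash
python3 tgt.py s -0.05;  python3 - <<'E'
from bench import *
import cv2,numpy as np
a=camera("wrist")["img"]
cv2.imwrite("pics/w14.png",a)
E
```

```text
q [ 0.61   0.165 -0.272  1.731  0.041  1.324  0.516] tcp [ 0.4739 -0.2277  0.2178] F [-0.7 -0.7 -3.9] open 0.0245 t 45.2
tool y yaw 0.19 x yaw 1.758 z [-0.067  0.028 -0.997]
stand frame: y in (x,yaw-lat,n): [ 0.849  0.077 -0.851]
0.013 [ 0.4709 -0.2322  0.135 ] shift cm [-0.71  0.12  8.26]
0.05 [ 0.4709 -0.2322  0.172 ] shift cm [-0.57 -0.1   4.57]
0.1 [ 0.4709 -0.2322  0.222 ] shift cm [-0.37 -0.4  -0.41]
0.2 [ 0.4709 -0.2322  0.322 ] shift cm [  0.03  -1.01 -10.39]
```

View pics/w14.png

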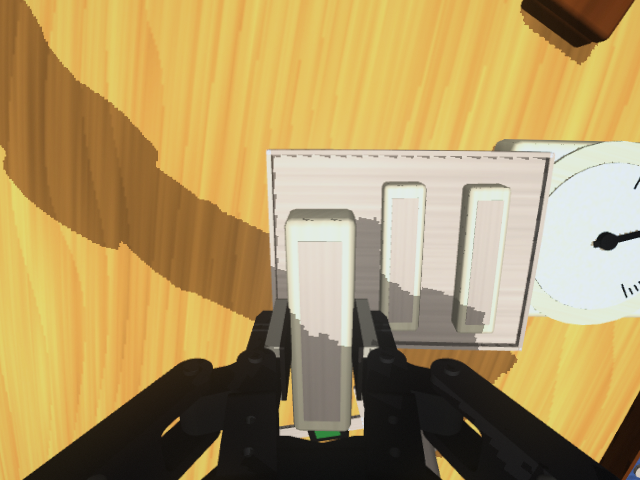

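>>> {"op": "jog_arm", "data": {"steps": [[[-0.5, 0, 4.5], 0, 0.9], [[-0.7, 0.1, 8], 0, 0.9], [[-0.7, 0.1, 9.0], 0, 0.9], [[-0.7, 0.1, 9.4], 0, 0.9], [[-0.7, 0.1, 9.7], 0, 0.9], [[-0.7, 0.1, 10.0], 0, 0.9], [[-0.7, 0.1, 10.0], 0, 0.9]]}}

```text
time: 46.12
tcp_pos: [0.4681, -0.2343, 0.1197]
orientation: [0.639, 0.769, -0.011, -0.033]
force: [0.2, -0.4, -1.9]
opening: 0.0243
```

```bash
python3 tgt.py s -0.05
```

```text
q [ 0.612  0.244 -0.265  1.851  0.068  1.125  0.505] tcp [ 0.4681 -0.2343  0.1197] F [ 0.2 -0.4 -1.9] open 0.0243 t 46.125
tool y yaw 0.186 x yaw 1.754 z [-0.064  0.025 -0.998]
stand frame: y in (x,yaw-lat,n): [ 0.851  0.072 -0.852]
0.013 [ 0.4709 -0.2322  0.135 ] shift cm [ 0.21  0.22 -1.54]
0.05 [ 0.4709 -0.2322  0.172 ] shift cm [ 0.35  0.   -5.23]
0.1 [ 0.4709 -0.2322  0.222 ] shift cm [  0.53  -0.29 -10.22]
0.2 [ 0.4709 -0.2322  0.322 ] shift cm [  0.9   -0.88 -20.2 ]
```

>>> {"op": "jog_arm", "data": {"steps": [[[0, 0, 0.2], 0, 0.9], [[0, 0, 0.4], 0, 0.9], [[0, 0, 0.4], 0, 0.9], [[0, 0, 0.4], 0, 0.68], [[0, 0, 0.4], 0, 0.64], [[0, 0, 0.4], 0, 0.62]]}}

```text
time: 46.88
tcp_pos: [0.467, -0.2338, 0.115]
orientation: [0.639, 0.769, -0.011, -0.034]
force: [0.6, -0.5, -0.5]
opening: 0.0322
```

```bash
python3 st.py;  python3 - <<'E'
from bench import *
import cv2,numpy as np
a=camera("wrist")["img"]
cv2.imwrite("pics/w15.png",a)
E
```

```text
46.875 tcp [ 0.467  -0.2338  0.115 ] q [ 0.612  0.248 -0.265  1.857  0.07   1.118  0.504] open 0.0322 F [ 0.6 -0.5 -0.5] T [-0.03 -0.07 -0.02]
x [-0.182  0.983  0.038] y [ 0.981  0.184 -0.06 ] z [-0.066  0.026 -0.997]
```

View pics/w15.png

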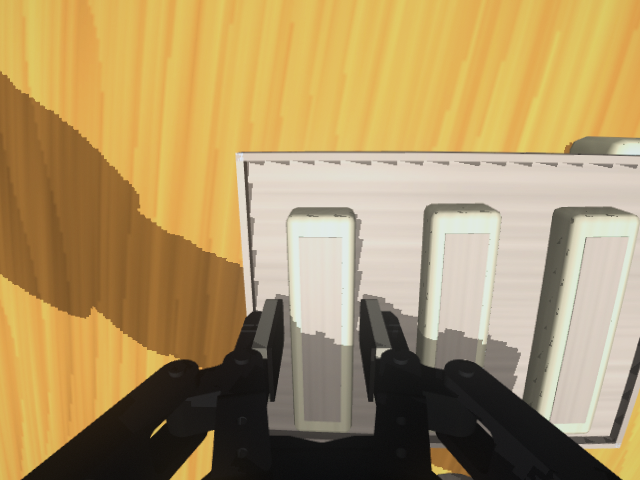

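>>> {"op": "jog_arm", "data": {"steps": [[[0, 0, -1], 0, 0.62], [[0, 0, -3], 0, 0.62], [[0, 0, -8], 0, 0.6], [[0, -10, -14], 0, 0.5], [[0, -10, -14], 0, 0.5], [[0, -10, -14], 0, 0.5]]}}

```text
time: 47.68
tcp_pos: [0.3769, -0.2579, 0.2642]
orientation: [0.64, 0.767, -0.011, -0.031]
force: [1.2, 0.0, -0.1]
opening: 0.0427
```

```bash
python3 st.py;  python3 - <<'E'
from bench import *
from h import *
a=camera("wrist")["img"]; b=camera("side"); t=camera("top")
cv2.imwrite("pics/c3.png",np.hstack([cv2.resize(b["img"][150:270,290:440],(500,400),interpolation=cv2.INTER_CUBIC),cv2.resize(t["img"][150:270,180:270],(300,400))]))
cv2.imwrite("pics/c4.png",a);cv2.imwrite("pics/c5.png",b["img"])
E
```

```text
47.675 tcp [ 0.3769 -0.2579  0.2642] q [ 0.714 -0.015 -0.216  1.823  0.007  1.398  0.678] open 0.0427 F [ 1.2  0.  -0.1] T [-0.02 -0.08  0.  ]
x [-0.178  0.983  0.033] y [ 0.982  0.18  -0.057] z [-0.062  0.023 -0.998]
```

View pics/c3.png

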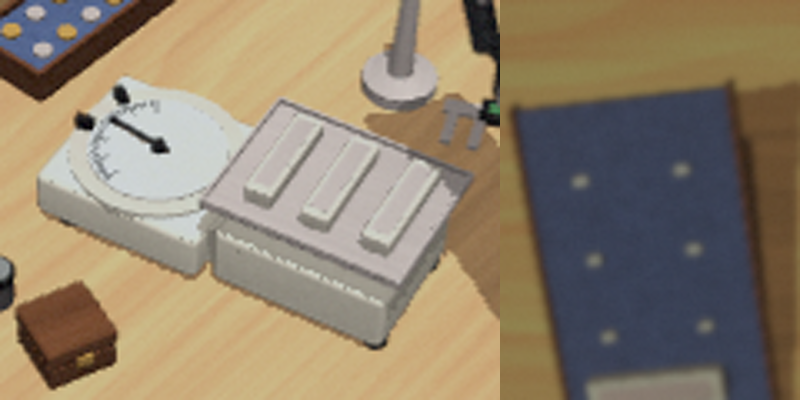

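View pics/c5.png

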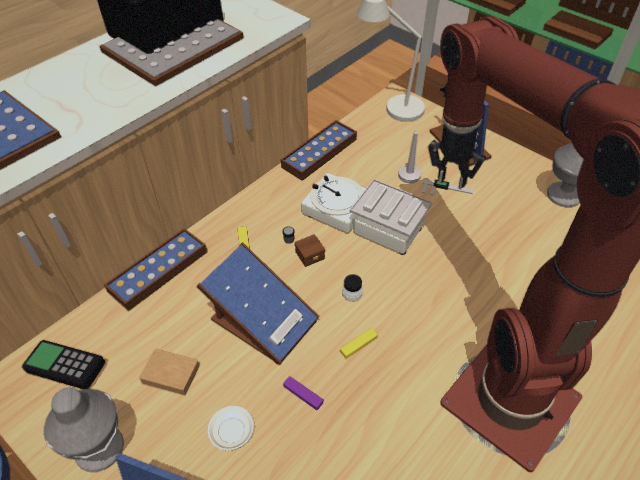

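View pics/c4.png

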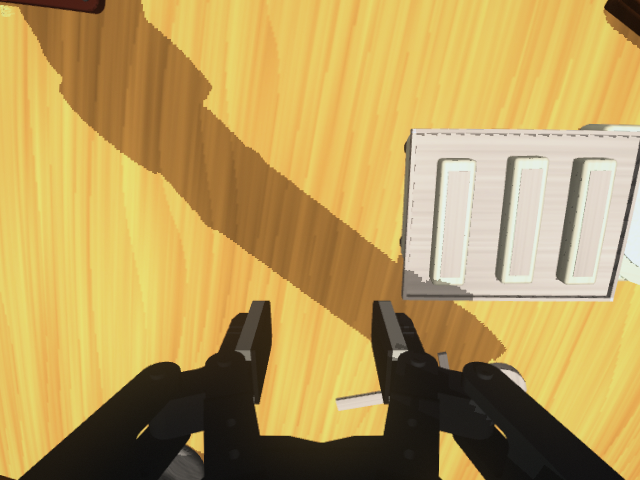

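```bash
python3 - <<'E'
from bench import *
hand_in(); print(sense()["time"])
E
```

```text
the job is handed in; nothing more can be done
the job is handed in; nothing more can be done
```

The order is made up and handed in: three bars from the top, third and second rows (bar4, bar3, bar2) lie flat and side by side on the pan. bar1 is still in its place on the stand.

- **Number of bars:** With two bars the pointer measured about 0.45 rad short of the middle mark, which is outside the ±0.3375 rad limit, so a third bar was needed.
- **Tilting the tool:** The jog moves cannot tilt the tool. I pushed the arm against its reach limits to tilt it about 27° for gripping on the slope, and the opposite way to level each bar again. During the third bar, one levelling push swung the bar close to the robot's base with a sideways tilt; I corrected that before placing it.
- **Placing:** Each bar was lowered until the pan carried most or all of its weight, then released.
- **Last checks (about 47.7 s on the clock):**
  - The final pictures showed the pointer between the studs, the three bars flat and apart on the pan, and the other things apparently where they started. I judged the pointer by eye here and did not measure it again.
  - The gripper was empty and clear of everything.
- **Not measured or off:**
  - Pan sink and speed cannot be read directly, so I only have the pictures and the wrist force for those.
  - Joints 2, 4 and 6 sat right at their range limits at times: joint 2 read −0.381 against a limit of −0.38. I can't tell whether that counts as passing the range.
  - The fingertips pressed the stand with about 5 to 8 N while gripping.
  - My stand position fit was off from the wrist camera by about 3 to 4 mm up the slope, which I corrected by eye.

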